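# Reject the unbalanced rotor on a knife-edge balance

## Robot

A 7-joint arm with a two-finger parallel gripper is mounted at the origin on a cart in front of the work surface, level with it; the furniture and walls round the work are solid. World frame = base frame: x ahead of the robot, y to its left, z up, the work surface at z = 0. Lengths are in m, angles in rad, forces in N, time in s.
With the tool pointing down it reaches from about 0.4 to 0.85 m from the base axis. Payload 4.5 kg.
Tool frame: the origin (TCP) lies at the very end of the fingers, on their centre line; the grasp point (between the pads) lies 19 mm behind it; z points along the fingers, x is the direction in which the jaws open and shut, and the axes are right-handed (so a half turn about z gives the same grasp; the last joint's range is limited). The gripper opens to 88 mm and grips with 3 to 60 N. Pads are 18 mm wide; open, the fingers measure 123 mm over their backs; the gripper's body (75 mm by 187 mm) begins 45 mm behind the grasp point.
Start: joints at [-1.183, 0.689, -0.195, 1.565, 0.157, 0.902, -0.215], TCP at [0.217, 0.586, 0.239] pointing down, gripper open.
Joint ranges: [-3.01, 3.01], [-0.46, 2.08], [-1.47, 1.51], [0.13, 2.56], [-1, 4.14], [0.04, 2.09], [-2.66, 2.66]. Speed limits (rad/s): [2.57, 2.57, 3.14, 3.14, 3.14, 3.14, 3.14].

## Interface

Orientations are given as a unit quaternion [x, y, z, w].
In Python, from plant import * gives the robot as it stands.
- The arm moves only by the tool apply_moves, never from a script. Its argument "series" is a list of rows, each an object of numbers: "x", "y", "z": the shift along the tool's x, y, z in units of 80 cm (1.0 is 80 cm); "wx", "wy", "wz": the turn, a rotation vector about the tool's x, y, z in units of pi rad (1.0 is pi rad); "fingers": the opening, from -1 (shut) to 1 (fully open), so that 0 is half open. In form: [{"x": .., "y": .., "z": .., "wx": .., "wy": .., "wz": .., "fingers": ..}, ...]. A call has 1 to 8 rows; each row shifts and turns the pose as measured when the row begins, along the tool's axes as they then stand; what a row does not reach is not made up. A row lasts 1/8 s, in which the tool goes at most 62.5 mm and 10.7 degrees, less where a joint would pass 70% of its speed; a pose out of reach is approached as far as the arm can. A call with a number of a shift or a turn outside -1 to 1 is refused whole. A call with a gripper value outside its range is refused whole. The fingers move at their own pace and stop on an object; "force" is the grip in N (left out, the last holds). Time passes only in rows, so rows that do not move let the fingers close. It gives the time, the measured TCP pose, the force and the opening at its end, in the units of the state.
- get_state(): the state, without advancing time (a new reading comes with each control period).
- snapshot(name): name is "scene" or "side" or "wrist"; returns (picture, depth): 400x640x3 uint8, red, green, blue; 400x640 float32, m along the optical axis (not along the pixel's ray), 0 where there is no reading.
- camera_model(name): a dict with "camera_matrix" (3x3 intrinsics, pixels), "dist_coeffs" ([k1, k2, p1, p2, k3] as OpenCV has them; the pictures are not rectified), "world_from_camera" (4x4, takes a point from camera to world coordinates). Camera axes: x right, y up, looking along -z (the intrinsics and any distortion apply to the point x, -y, -z); pixel columns grow to the right and rows downward; lengths in m; the calibration is good to about 2 mm. A picture is of the moment at which its call begins: read the wrist's pose just before it. camera_model takes no time and is no camera call; for the wrist camera it gives the pose at the moment of the call.
- finish_job(): hands the job in, once; it reports no verdict.
The state is a dict: "clock": time; "q": joint angles; "qd": joint speeds; "joint_torque": joint torques, N m; "tool_pos": TCP position; "eef_rot": TCP orientation; "contact_force": force on the tool from outside, world axes, zero at the start; "moment": the same for the moment, N m; "opening": opening from 0.0 (shut) to 1.0 (fully open).
Only numpy, scipy, OpenCV 4.12 (cv2) and the standard library are available. Lean on these libraries where they do the work, as an engineer would, in place of code of your own. Each camera call takes 0.05 s, during which the arm holds its last target. There are 200 camera calls.

## Task

One of the two wooden rotors on the sloping rack hides an off-centre mass. Try them on the knife-edge balance to find out which: leave the sound rotor resting boss up along the beam, hub centred over the knife edge, with the beam free and level, and lay the unsound one flat, boss up, in the red tray. Leave the other things on the bench alone.

Things in the scene. Friction and masses are not known exactly. Their poses are not given: they have to be found in the camera images.
- rotor_a: light wooden two-bladed rotor: flat blade 160 x 46 x 24 mm along its x, round boss 40 mm in diameter on its middle along its z, from 24 to 64 mm above the underside. Origin: centre of the underside. 0.15 to 0.28 kg. Exactly one of rotor_a and rotor_b, not always the same, has its centre of mass about 17 mm off centre along x. It starts on the rack, z leaning 35 degrees
- rotor_b: the other rotor: same look, size and axes as rotor_a, and starts on the rack beside it
- rack: fixed wooden rack 230 mm wide whose board slopes 35 degrees, low edge towards its own -x, with a ledge 16 mm high along the low edge; the rotors lie side by side on it, 114 mm apart, blades up and down the slope, bosses standing square off the board. Origin: at bench height under the middle of the board
- balance: fixed knife-edge balance standing on some thin bars. Origin: centre of the underside of its dark wooden foot (200 x 90 mm), 13.5 mm above the bench; x runs along the beam; the knife edge runs along y, 70 mm above the origin. The beam is a flat bar 184 x 54 mm with a cork top 164 x 50 mm, 82 mm above the origin when level
- beam_mid (a point): middle of the beam's cork top, directly above the knife edge (red line across the beam); x along the beam, z up out of its top; moves with the beam
- balance_beam (a joint): tilt of the beam in rad: 0 level, positive with its +x end down, stops at +-0.2. It swings freely and comes back level when empty; a balanced rotor laid 3 mm off centre tips it about 0.04, the unsound one laid centred tips it to about 0.2. It settles within about 1 s of letting go
- tray: fixed red open tray 220 x 110 mm, long side along its own x, 26 mm high, walls and floor 6 mm thick. Origin: centre of its underside, 13.5 mm above the bench. Balance and tray may stand either way round
- wax_tin: small round tin with a red lid, 67 mm in diameter, 32 mm high, a bystander. Origin: centre of its underside
- abrasive_roll: standing roll of abrasive cloth 74 x 59 x 50 mm, a bystander. Origin: centre of its underside
- wedge_b: wooden wedge 89 x 46 x 26 mm, a bystander. Origin: centre of its underside

How it is judged:
By the outcome, as a careful person would: the job done as asked, in the order asked, and still so for the second after the job is handed in, with the robot touching nothing.
It also fails if it takes over 72 s, if anything falls off the work surface, if the arm or the gripper's body presses on something with over 40 N, if the wrist force passes 120 N, or if a joint passes its speed limit or range.

## Working session

There is one attempt and no reset: what is moved stays moved. The work goes in short steps, Python scripts to look and compute and a tool call to move; the robot and the scene stay as the last step left them, time stands still between calls to the robot, and variables do not carry over. Pictures are saved under pics/ and viewed, about 8 in all and at most 12, crops included, and the job is handed in when it is done.

Besides the shell and the picture viewer there is one more tool, called after "Call:" as name([rows], argument=value, ...), one row to a line, values as JSON. apply_moves: Moves the arm, as the interface text tells. Its arguments: {"type":"object","properties":{"series":{"type":"array","items":{"type":"object","properties":{"x":{"type":"number"},"y":{"type":"number"},"z":{"type":"number"},"wx":{"type":"number"},"wy":{"type":"number"},"wz":{"type":"number"},"fingers":{"type":"number"}}}},"force":{"type":"number"}},"required":["series"]}

```bash
ls; mkdir -p pics; python3 - <<'E'
from plant import *
import cv2,numpy as np
s=get_state();print(s)
for n in("scene","side"):
    p,d=snapshot(n);m=camera_model(n);np.savez(f"{n}0.npz",p=p,d=d,K=m["camera_matrix"],D=m["dist_coeffs"],T=m["world_from_camera"])
    cv2.imwrite(f"pics/{n}0.png",p[:,:,::-1]);print(n,np.round(m["world_from_camera"],3).tolist(),m["dist_coeffs"])
E
```

```text
pics
{'clock': 0.0, 'q': array([-1.18322677,  0.68999433, -0.19451381,  1.56634338,  0.15728958,
        0.90252404, -0.21511082]), 'qd': array([-1.98584811e-04, -7.51247697e-05,  8.19735265e-04,  1.31222930e-03,
        1.63974619e-03,  1.41623341e-03,  5.89903392e-04]), 'joint_torque': array([-3.18226375e-04, -5.27551782e+01, -1.26686364e+00, -1.53421819e+01,
       -5.25698124e-02,  6.36281096e-03,  1.70594690e-04]), 'tool_pos': array([0.21634577, 0.58567468, 0.23790377]), 'eef_rot': array([ 8.20479257e-01,  5.71675526e-01, -7.31190835e-04,  5.89297056e-04]), 'contact_force': array([-0.76095477,  0.72475666,  0.48401542]), 'moment': array([-0.02332047,  0.01074013, -0.01614149]), 'opening': 1.000780608161138}
scene [[0.591, 0.511, -0.624, -0.507], [-0.806, 0.392, -0.443, -0.723], [0.018, 0.766, 0.643, 1.111], [0.0, 0.0, 0.0, 1.0]] [-0.00568481  0.          0.          0.          0.        ]
side [[0.993, 0.042, -0.107, 0.344], [-0.114, 0.445, -0.888, -1.051], [0.01, 0.895, 0.447, 0.594], [0.0, 0.0, 0.0, 1.0]] [-0.11400918  0.          0.          0.          0.        ]
```

View pics/scene0.png

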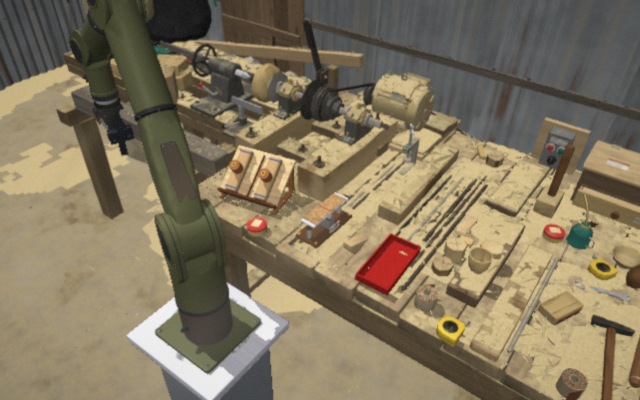

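View pics/side0.png

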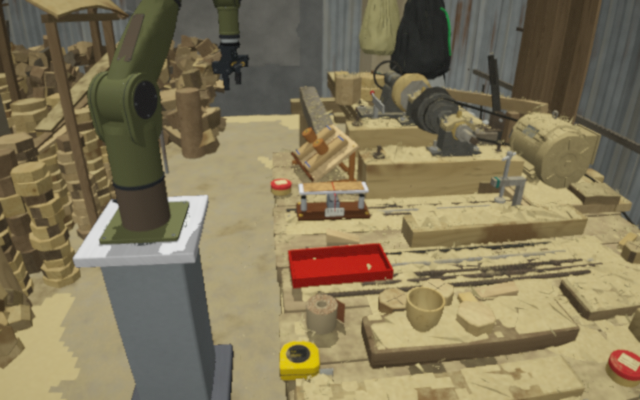

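The scene view shows the rack with its two bosses at about (236,167) and (265,175), the balance at (325,215), the tray at (388,263) and the wax tin at (257,225). The side view agrees: rack (325,150), balance (333,200), tray (340,265).

```bash
cat > h.py <<'E'
import numpy as np,cv2
from scipy.spatial.transform import Rotation as R
def cloud(d,K,D,T):
    v,u=np.mgrid[0:d.shape[0],0:d.shape[1]]
    n=cv2.undistortPoints(np.stack([u,v],-1).reshape(-1,1,2).astype(float),np.array(K),np.array(D)).reshape(*d.shape,2)
    P=np.stack([n[...,0]*d,-n[...,1]*d,-d],-1)
    T=np.array(T);return P@T[:3,:3].T+T[:3,3]
def rect(p):
    return cv2.minAreaRect((p[:,:2]*1000).astype(np.float32))
E
python3 - <<'E'
from h import *
for n,boxes in(("scene",dict(tray=(355,230,425,295),bal=(295,190,352,248),rack=(215,140,302,210))),("side",dict(tray=(283,240,396,290),bal=(290,176,375,222),rack=(288,118,362,186)))):
    z=np.load(n+"0.npz");p,d=z["p"],z["d"];W=cloud(d,z["K"],z["D"],z["T"]);W[d==0]=9
    hsv=cv2.cvtColor(p,cv2.COLOR_RGB2HSV)
    def c(b):x0,y0,x1,y1=boxes[b];return W[y0:y1,x0:x1].reshape(-1,3),hsv[y0:y1,x0:x1].reshape(-1,3)
    P,H=c("tray");m=((H[:,0]<6)|(H[:,0]>174))&(H[:,1]>180)&(P[:,2]<.06);q=P[m];print(n,"tray",rect(q),np.percentile(q[:,2],[2,50,98]))
    P,H=c("bal");m=(abs(P[:,2]-.0955)<.008);q=P[m];print("bal",rect(q),m.sum(),q.mean(0), np.linalg.svd(q-q.mean(0))[2][2])
    P,H=c("rack");print("rack z hist",np.histogram(P[:,2],bins=np.arange(-.02,.3,.02))[0])
    q=P[(P[:,2]>.04)&(P[:,2]<.3)];best=0
    rng=np.random.default_rng(0)
    for i in range(3000):
        a=q[rng.choice(len(q),3,False)];nn=np.cross(a[1]-a[0],a[2]-a[0]);l=np.linalg.norm(nn)
        if l<1e-4:continue
        nn=nn/l;nn*=np.sign(nn[2])
        if abs(nn[2]-np.cos(np.radians(35)))>.06:continue
        k=(abs((q-a[0])@nn)<.004).sum()
        if k>best:best=k;B=(nn,a[0])
    nn,a=B;h=(q-a)@nn;i=q[abs(h)<.004];print("plane",nn,best,len(q),np.degrees(np.arccos(nn[2])),i.mean(0),rect(i))
    print("height hist",np.histogram(h,bins=np.arange(-.06,.08,.008)))
    b=q[(h>.012)];print("above",b.shape);
    for r in b[::max(1,len(b)//25)]:print(np.round(r,3),round(float((r-a)@nn),3))
E
python3 - <<'E'
import cv2,numpy as np
p=cv2.imread('pics/scene0.png')[135:255,205:360];q=cv2.imread('pics/side0.png')[110:230,260:380]
cv2.imwrite('pics/crop0.png',np.hstack([cv2.resize(p,None,fx=2.9,fy=3,interpolation=2),cv2.resize(q,None,fx=2.9,fy=3,interpolation=2)]))
E
```

```text
scene tray ((486.5043029785156, -277.13665771484375), (225.98890686035156, 108.71278381347656), 2.0124285221099854) [0.01598557 0.02157626 0.04179407]
bal ((512.0808715820312, -25.990882873535156), (75.06462097167969, 189.37405395507812), 89.10741424560547) 672 [ 0.50577744 -0.01896113  0.09587861] [-0.00727401 -0.02895671  0.9995542 ]
rack z hist [ 374 1083  431 1067  753  597  646  754  127    0    0    0    0    0
    0]
plane [-0.55488093 -0.12141164  0.8230227 ] 1005 3944 34.611467379992604 [0.53760935 0.27167986 0.08845302] ((532.4306030273438, 289.74658203125), (144.5609588623047, 232.71485900878906), 12.365259170532227)
height hist (array([  66,   52,   37,   19,   17,   25,  172, 1005,  398,  368,  634,
        145,   26,   24,   44,  140,   35]), array([-0.06 , -0.052, -0.044, -0.036, -0.028, -0.02 , -0.012, -0.004,
        0.004,  0.012,  0.02 ,  0.028,  0.036,  0.044,  0.052,  0.06 ,
        0.068,  0.076]))
above (1417, 3)
[0.559 0.386 0.141] 0.018
[0.546 0.365 0.135] 0.022
[0.53  0.376 0.122] 0.019
[0.525 0.356 0.124] 0.026
[0.594 0.23  0.135] 0.012
[0.564 0.264 0.129] 
[... 1414 characters left out ...]
]))
above (928, 3)
[0.483 0.359 0.142] 0.037
[0.462 0.348 0.128] 0.04
[0.498 0.332 0.125] 0.024
[0.582 0.249 0.144] 0.017
[0.572 0.242 0.14 ] 0.021
[0.487 0.328 0.106] 0.014
[0.558 0.237 0.132] 0.023
[0.49  0.233 0.129] 0.056
[0.521 0.227 0.127] 0.04
[0.553 0.222 0.124] 0.022
[0.5   0.211 0.123] 0.052
[0.549 0.218 0.116] 0.019
[0.539 0.216 0.11 ] 0.019
[0.508 0.223 0.098] 0.024
[0.49  0.233 0.084] 0.02
[0.513 0.207 0.087] 0.017
[0.501 0.209 0.076] 0.014
[0.488 0.207 0.067] 0.014
[0.459 0.207 0.048] 0.013
[0.482 0.012 0.095] 0.09
[0.584 0.004 0.094] 0.039
[0.523 0.004 0.094] 0.071
[ 0.453 -0.001  0.096] 0.11
[ 0.554 -0.01   0.096] 0.06
[ 0.483 -0.008  0.095] 0.096
[ 0.583 -0.016  0.095] 0.045
```

View pics/crop0.png

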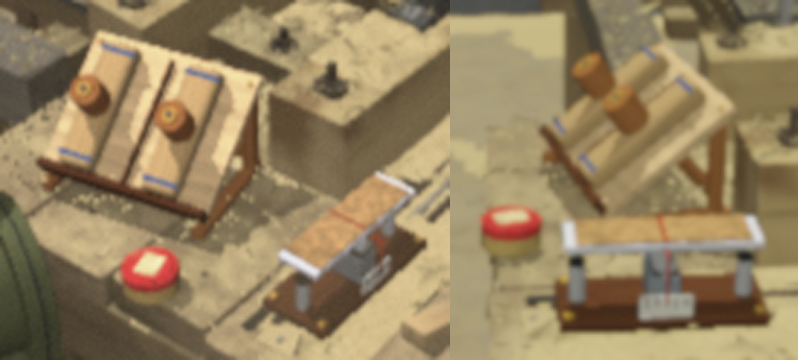

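The crop shows both rotors on the rack, with blue marks on the blade ends and the bosses standing off the board. The beam is empty and level, and the wax tin sits between rack and balance. Next step: locate the boss tops and plan the approach.

```bash
cat >> h.py <<'E'
def plan(R0,p0,R1,p1,n=None):
    "rows (units of move call) along a straight line with constant turn"
    rv=(R0.inv()*R1).as_rotvec();dp=np.array(p1)-p0
    k=max(np.linalg.norm(dp)/.060,np.degrees(np.linalg.norm(rv))/10.2)
    n=n or max(1,int(np.ceil(k)));Rr=R0;out=[]
    for i in range(n):
        t=Rr.inv().apply(dp/n)/.8;w=rv/n/np.pi
        out.append({a:round(float(v),4) for a,v in zip(("x","y","z","wx","wy","wz"),[*t,*w]) if abs(v)>2e-4});Rr=Rr*R.from_rotvec(rv/n)
    print(n,"rows total turn",np.degrees(np.linalg.norm(rv)).round(1))
    for r in out:print(str(r).replace("'",'"'))
def now(s):return R.from_quat(s["eef_rot"]),np.array(s["tool_pos"])
E
cat > goal.py <<'E'
from h import *
YAW=np.radians(12.3)
def rackR(yaw):
    s=np.array([np.cos(.6109)*np.cos(yaw),np.cos(.6109)*np.sin(yaw),np.sin(.6109)])
    n=np.array([-np.sin(.6109)*np.cos(yaw),-np.sin(.6109)*np.sin(yaw),np.cos(.6109)])
    return R.from_matrix(np.stack([s,np.cross(-n,s),-n],1)),s,n
E
python3 - <<'E'
from goal import *
from plant import *
from scipy.cluster.vq import kmeans2
A=[]
for n,(x0,y0,x1,y1) in(("scene",(215,140,302,210)),("side",(288,118,362,186))):
    z=np.load(n+"0.npz");W=cloud(z["d"],z["K"],z["D"],z["T"])[y0:y1,x0:x1].reshape(-1,3)
    W=W[(W[:,2]>.03)&(W[:,1]>.15)&(W[:,0]>.38)]
    Rr,s,nn=rackR(YAW);h=W@nn
    hb=np.histogram(h,bins=np.arange(-.45,0.1,.002)); hc=hb[1][:-1]+.001
    # board = strongest peak
    b=hc[np.argmax(hb[0])];print(n,"peak",b, hb[0].max())
    t=W[(h-b>.054)&(h-b<.075)];t=t[t[:,1]<.40]
    c,l=kmeans2(t,np.array([[.47,.345,.13],[.5,.23,.13]]))
    for k in(0,1):
        q=t[l==k];uv=np.stack([q@s,q@Rr.as_matrix()[:,1]],1)
        (u,v),r=cv2.minEnclosingCircle((uv*1000).astype(np.float32))
        hh=np.median(q@nn);ctr=s*u/1000+Rr.as_matrix()[:,1]*v/1000+nn*hh
        print(k,len(q),"mean",q.mean(0).round(4),"circ ctr",ctr.round(4),"r",round(r,1),"h",round(hh-b,4))
    m=W[abs(h-b)<.004];nf=np.linalg.svd(m-m.mean(0),full_matrices=False)[2][2];print("normal",nf*np.sign(nf[2]),"yaw",np.degrees(np.arctan2(nf[1],nf[0])))
E
```

```text
scene peak -0.26299999999999985 301
0 104 mean [0.476  0.3409 0.1337] circ ctr [0.4777 0.3429 0.1352] r 22.3 h 0.0641
1 110 mean [0.4989 0.2279 0.1331] circ ctr [0.4987 0.2297 0.1334] r 21.4 h 0.0647
normal [-0.56051001 -0.12017456  0.81938184] yaw 12.101136565882129
side peak -0.26099999999999984 268
0 68 mean [0.4766 0.3383 0.1327] circ ctr [0.4761 0.3425 0.1336] r 20.4 h 0.0618
1 82 mean [0.499  0.2245 0.1319] circ ctr [0.4975 0.2294 0.1325] r 22.4 h 0.0627
normal [-0.56936122 -0.12228744  0.81294132] yaw -167.8781652951646
```

```bash
sed -i 's/12.3/11.7/' goal.py; python3 - <<'E'
from goal import *
from plant import *
Rr,s,n=rackR(YAW);R0,p0=now(get_state());L=np.array([.477,.342,.134])
plan(R0,p0,Rr,L+n*.07)
E
```

```text
7 rows total turn 67.0
{"x": -0.0285, "y": 0.0527, "z": 0.0084, "wx": -0.014, "wy": 0.0254, "wz": 0.0446}
{"x": -0.0216, "y": 0.0558, "z": 0.0088, "wx": -0.014, "wy": 0.0254, "wz": 0.0446}
{"x": -0.0143, "y": 0.0579, "z": 0.0098, "wx": -0.014, "wy": 0.0254, "wz": 0.0446}
{"x": -0.007, "y": 0.0589, "z": 0.0116, "wx": -0.014, "wy": 0.0254, "wz": 0.0446}
{"x": 0.0003, "y": 0.0588, "z": 0.0139, "wx": -0.014, "wy": 0.0254, "wz": 0.0446}
{"x": 0.0072, "y": 0.0576, "z": 0.0168, "wx": -0.014, "wy": 0.0254, "wz": 0.0446}
{"x": 0.0137, "y": 0.0554, "z": 0.0201, "wx": -0.014, "wy": 0.0254, "wz": 0.0446}
```

Call:
apply_moves([
  {"x": -0.0285,"y": 0.0527,"z": 0.0084,"wx": -0.014,"wy": 0.0254,"wz": 0.0446},
  {"x": -0.0216,"y": 0.0558,"z": 0.0088,"wx": -0.014,"wy": 0.0254,"wz": 0.0446},
  {"x": -0.0143,"y": 0.0579,"z": 0.0098,"wx": -0.014,"wy": 0.0254,"wz": 0.0446},
  {"x": -0.007,"y": 0.0589,"z": 0.0116,"wx": -0.014,"wy": 0.0254,"wz": 0.0446},
  {"x": 0.0003,"y": 0.0588,"z": 0.0139,"wx": -0.014,"wy": 0.0254,"wz": 0.0446},
  {"x": 0.0072,"y": 0.0576,"z": 0.0168,"wx": -0.014,"wy": 0.0254,"wz": 0.0446},
])

```text
schema error: expected keys x, y, z, wx, wy, wz, fingers
```

```bash
python3 - <<'E'
from goal import *
from plant import *
S=get_state();print(S["clock"],S["q"].round(2),S["tool_pos"],S["contact_force"].round(1))
Rr,s,n=rackR(YAW);R0,p0=now(S);L=np.array([.477,.342,.134])
plan(R0,p0,Rr,L+n*.07)
m=camera_model("wrist");p,d=snapshot("wrist");cv2.imwrite("pics/w1.png",p[:,:,::-1]);np.savez("w1.npz",p=p,d=d,K=m["camera_matrix"],D=m["dist_coeffs"],T=m["world_from_camera"])
E
```

```text
0.1 [-1.18  0.69 -0.19  1.57  0.16  0.9  -0.22] [0.21637401 0.58574629 0.23800429] [-0.3  0.5 -0.6]
7 rows total turn 67.0
{"x": -0.0285, "y": 0.0527, "z": 0.0084, "wx": -0.014, "wy": 0.0254, "wz": 0.0446}
{"x": -0.0216, "y": 0.0558, "z": 0.0088, "wx": -0.014, "wy": 0.0254, "wz": 0.0446}
{"x": -0.0143, "y": 0.0579, "z": 0.0098, "wx": -0.014, "wy": 0.0254, "wz": 0.0446}
{"x": -0.007, "y": 0.0589, "z": 0.0116, "wx": -0.014, "wy": 0.0254, "wz": 0.0446}
{"x": 0.0003, "y": 0.0588, "z": 0.0139, "wx": -0.014, "wy": 0.0254, "wz": 0.0446}
{"x": 0.0072, "y": 0.0576, "z": 0.0168, "wx": -0.014, "wy": 0.0254, "wz": 0.0446}
{"x": 0.0137, "y": 0.0554, "z": 0.0201, "wx": -0.014, "wy": 0.0254, "wz": 0.0446}
```

View pics/w1.png

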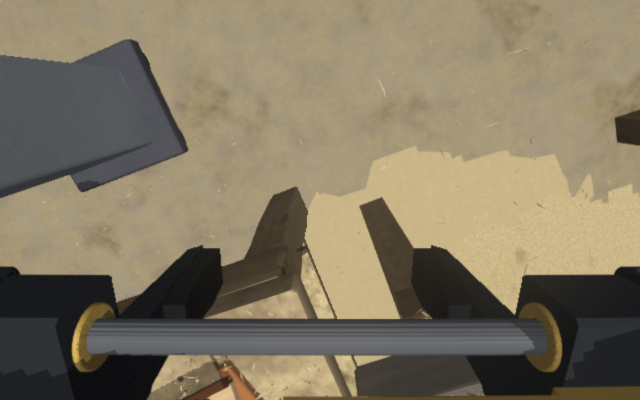

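The call was refused because every key is required, so the arm hasn't moved. The wrist picture shows only the floor between the fingers. Resending with full rows.

Call:
apply_moves([
  {"x": -0.0285,"y": 0.0527,"z": 0.0084,"wx": -0.014,"wy": 0.0254,"wz": 0.0446,"fingers": 1},
  {"x": -0.0216,"y": 0.0558,"z": 0.0088,"wx": -0.014,"wy": 0.0254,"wz": 0.0446,"fingers": 1},
  {"x": -0.0143,"y": 0.0579,"z": 0.0098,"wx": -0.014,"wy": 0.0254,"wz": 0.0446,"fingers": 1},
  {"x": -0.007,"y": 0.0589,"z": 0.0116,"wx": -0.014,"wy": 0.0254,"wz": 0.0446,"fingers": 1},
  {"x": 0.0003,"y": 0.0588,"z": 0.0139,"wx": -0.014,"wy": 0.0254,"wz": 0.0446,"fingers": 1},
  {"x": 0.0072,"y": 0.0576,"z": 0.0168,"wx": -0.014,"wy": 0.0254,"wz": 0.0446,"fingers": 1},
])

```text
clock: 0.9
tool_pos: [0.3669, 0.414, 0.2074]
eef_rot: [0.942, 0.265, 0.205, -0.006]
contact_force: [-0.5, 0.3, 0.4]
opening: 0.997
```

```bash
sed -i 's/ if abs(v)>2e-4});Rr/}|{"fingers":F});Rr/; s/R1,p1,n=None):/R1,p1,n=None,F=1):/' h.py; python3 - <<'E'
from goal import *
from plant import *
S=get_state();print(S["clock"],S["q"].round(2),S["tool_pos"],S["contact_force"].round(1))
Rr,s,n=rackR(YAW);R0,p0=now(S);L=np.array([.477,.342,.134])
plan(R0,p0,Rr,L+n*.07)
E
```

```text
0.9 [-1.3   0.6   0.32  2.17  0.81  0.14 -1.3 ] [0.36692813 0.41400582 0.20744046] [-0.5  0.3  0.4]
3 rows total turn 22.3
{"x": 0.0036, "y": 0.0429, "z": 0.0134, "wx": -0.0078, "wy": 0.0203, "wz": 0.0351, "fingers": 1}
{"x": 0.0074, "y": 0.0419, "z": 0.0148, "wx": -0.0078, "wy": 0.0203, "wz": 0.0351, "fingers": 1}
{"x": 0.011, "y": 0.0405, "z": 0.0164, "wx": -0.0078, "wy": 0.0203, "wz": 0.0351, "fingers": 1}
```

Call:
apply_moves([
  {"x": 0.0036,"y": 0.0429,"z": 0.0134,"wx": -0.0078,"wy": 0.0203,"wz": 0.0351,"fingers": 1},
  {"x": 0.0074,"y": 0.0419,"z": 0.0148,"wx": -0.0078,"wy": 0.0203,"wz": 0.0351,"fingers": 1},
  {"x": 0.011,"y": 0.0405,"z": 0.0164,"wx": -0.0078,"wy": 0.0203,"wz": 0.0351,"fingers": 1},
])

```text
clock: 1.27
tool_pos: [0.3952, 0.3726, 0.1993]
eef_rot: [0.951, 0.204, 0.234, 0.01]
contact_force: [0.5, -0.7, 0.1]
opening: 1.0
```

```bash
python3 - <<'E'
from goal import *
from plant import *
S=get_state();print(S["clock"],S["q"].round(2),S["tool_pos"],S["contact_force"].round(1))
Rr,s,n=rackR(YAW);R0,p0=now(S);L=np.array([.477,.342,.134])
plan(R0,p0,Rr,L+n*.07)
E
```

```text
1.275 [-1.2   0.6   0.22  2.23  1.55  0.23 -2.13] [0.39515141 0.37259885 0.19932826] [ 0.5 -0.7  0.1]
2 rows total turn 15.0
{"x": 0.0098, "y": 0.0318, "z": 0.0145, "wx": 0.0002, "wy": 0.0221, "wz": 0.0354, "fingers": 1}
{"x": 0.0122, "y": 0.0306, "z": 0.0153, "wx": 0.0002, "wy": 0.0221, "wz": 0.0354, "fingers": 1}
```

Call:
apply_moves([
  {"x": 0.0098,"y": 0.0318,"z": 0.0145,"wx": 0.0002,"wy": 0.0221,"wz": 0.0354,"fingers": 1},
  {"x": 0.0122,"y": 0.0306,"z": 0.0153,"wx": 0.0002,"wy": 0.0221,"wz": 0.0354,"fingers": 1},
])

```text
clock: 1.52
tool_pos: [0.4287, 0.3405, 0.193]
eef_rot: [0.95, 0.124, 0.285, -0.013]
contact_force: [1.1, 3.1, -0.7]
opening: 1.001
```

```bash
python3 - <<'E'
from goal import *
from plant import *
S=get_state();print(S["clock"],S["q"].round(2),S["tool_pos"],S["contact_force"].round(1))
Rr,s,n=rackR(YAW);R0,p0=now(S);L=np.array([.477,.342,.134])
plan(R0,p0,Rr,L+n*.07)
m=camera_model("wrist");p,d=snapshot("wrist");cv2.imwrite("pics/w2.png",p[:,:,::-1]);np.savez("w2.npz",p=p,d=d,K=m["camera_matrix"],D=m["dist_coeffs"],T=m["world_from_camera"])
E
```

```text
1.525 [-0.93  0.62 -0.11  2.32  1.96  0.52 -2.66] [0.42871815 0.34050652 0.19301083] [ 1.1  3.1 -0.7]
1 rows total turn 4.1
{"x": 0.006, "y": 0.0107, "z": 0.007, "wx": 0.0049, "wy": 0.0105, "wz": 0.0193, "fingers": 1}
```

View pics/w2.png

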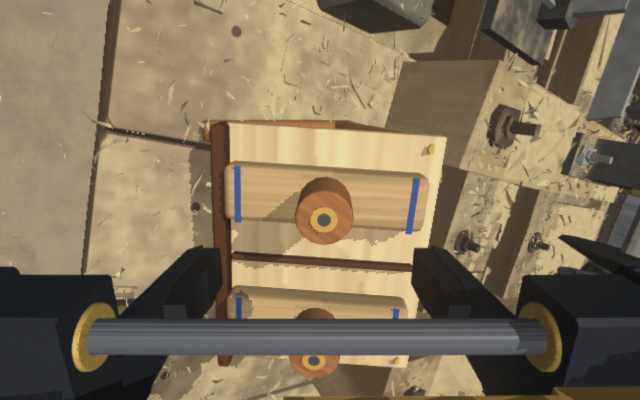

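The wrist view shows rotor R's hub at (324,219) and rotor L's hub at (313,361), under the gripper bar. Joint 7 is at its limit with the jaws along the slope, so I'll use jaws across the blade instead, which is a -90° turn.

```bash
cat >> goal.py <<'E'
def gripR(yaw): # jaws along rotor y on rack
    return rackR(yaw)[0]*R.from_rotvec([0,0,-np.pi/2])
def flat(yaw):  # tool down, tool x at yaw (rad)
    c,s=np.cos(yaw),np.sin(yaw);return R.from_matrix(np.array([[c,s,0],[s,-c,0],[0,0,-1.]]))
E
python3 - <<'E'
from goal import *
from plant import *
z=np.load("w2.npz");W=cloud(z["d"],z["K"],z["D"],z["T"])
for (u,v) in((324,219),(313,361)):print(W[v-2:v+3,u-2:u+3].reshape(-1,3).mean(0).round(4))
# blade direction from blue marks of rotor R and L
hsv=cv2.cvtColor(z["p"],cv2.COLOR_RGB2HSV);m=((hsv[...,0]>105)&(hsv[...,0]<130)&(hsv[...,1]>120)&(hsv[...,2]>60)).astype(np.uint8)
n,l,st,c=cv2.connectedComponentsWithStats(m)
for i in range(1,n):
    if st[i,4]>60:print(st[i],W[l==i].mean(0).round(4))
S=get_state();Rr,s,nn=rackR(YAW);R0,p0=now(S)
plan(R0,p0,gripR(YAW),np.array([.477,.342,.134])+nn*.06)
E
```

```text
[0.473  0.3454 0.134 ]
[0.4957 0.2312 0.1341]
[235 166   6  56 273] [0.4413 0.3391 0.0617]
[406 179  13  54 252] [0.5507 0.3614 0.1388]
[237 298   4  21  81] [0.4627 0.2371 0.061 ]
9 rows total turn 86.2
{"x": 0.0007, "y": 0.0004, "z": 0.002, "wx": -0.0005, "wy": 0.0014, "wz": -0.0532, "fingers": 1}
{"x": 0.0006, "y": 0.0005, "z": 0.002, "wx": -0.0005, "wy": 0.0014, "wz": -0.0532, "fingers": 1}
{"x": 0.0005, "y": 0.0006, "z": 0.002, "wx": -0.0005, "wy": 0.0014, "wz": -0.0532, "fingers": 1}
{"x": 0.0004, "y": 0.0007, "z": 0.002, "wx": -0.0005, "wy": 0.0014, "wz": -0.0532, "fingers": 1}
{"x": 0.0003, "y": 0.0007, "z": 0.002, "wx": -0.0005, "wy": 0.0014, "wz": -0.0532, "fingers": 1}
{"x": 0.0001, "y": 0.0008, "z": 0.002, "wx": -0.0005, "wy": 0.0014, "wz": -0.0532, "fingers": 1}
{"x": 0.0, "y": 0.0008, "z": 0.002, "wx": -0.0005, "wy": 0.0014, "wz": -0.0532, "fingers": 1}
{"x": -0.0001, "y": 0.0008, "z": 0.002, "wx": -0.0005, "wy": 0.0014, "wz": -0.0532, "fingers": 1}
{"x": -0.0003, "y": 0.0007, "z": 0.002, "wx": -0.0005, "wy": 0.0014, "wz": -0.0532, "fingers": 1}
```

Call:
apply_moves([
  {"x": 0.0007,"y": 0.0004,"z": 0.002,"wx": -0.0005,"wy": 0.0014,"wz": -0.0532,"fingers": 1},
  {"x": 0.0006,"y": 0.0005,"z": 0.002,"wx": -0.0005,"wy": 0.0014,"wz": -0.0532,"fingers": 1},
  {"x": 0.0005,"y": 0.0006,"z": 0.002,"wx": -0.0005,"wy": 0.0014,"wz": -0.0532,"fingers": 1},
  {"x": 0.0004,"y": 0.0007,"z": 0.002,"wx": -0.0005,"wy": 0.0014,"wz": -0.0532,"fingers": 1},
  {"x": 0.0003,"y": 0.0007,"z": 0.002,"wx": -0.0005,"wy": 0.0014,"wz": -0.0532,"fingers": 1},
  {"x": 0.0001,"y": 0.0008,"z": 0.002,"wx": -0.0005,"wy": 0.0014,"wz": -0.0532,"fingers": 1},
  {"x": 0.0,"y": 0.0008,"z": 0.002,"wx": -0.0005,"wy": 0.0014,"wz": -0.0532,"fingers": 1},
  {"x": 0,"y": 0.0008,"z": 0.002,"wx": -0.0005,"wy": 0.0014,"wz": -0.0532,"fingers": 1},
])

```text
clock: 2.58
tool_pos: [0.4413, 0.3331, 0.183]
eef_rot: [0.655, 0.696, 0.236, 0.174]
contact_force: [-0.4, -0.5, -0.3]
opening: 0.995
```

```bash
python3 - <<'E'
from goal import *
from plant import *
S=get_state();print(S["clock"],S["q"].round(2),S["tool_pos"],S["contact_force"].round(1))
Rr,s,n=rackR(YAW);R0,p0=now(S);L=np.array([.475,.344,.134])
plan(R0,p0,gripR(YAW),L+n*.05)
plan(gripR(YAW),L+n*.05,gripR(YAW),L-n*.033)
E
```

```text
2.575 [-1.09  0.67  0.2   2.34  2.36  0.41 -1.67] [0.4412784  0.33313202 0.18299165] [-0.4 -0.5 -0.3]
1 rows total turn 8.0
{"x": 0.005, "y": 0.0004, "z": 0.0128, "wx": -0.0045, "wy": 0.0046, "wz": -0.0442, "fingers": 1}
2 rows total turn 0.0
{"x": -0.0, "y": 0.0, "z": 0.0519, "wx": 0.0, "wy": 0.0, "wz": 0.0, "fingers": 1}
{"x": -0.0, "y": 0.0, "z": 0.0519, "wx": 0.0, "wy": 0.0, "wz": 0.0, "fingers": 1}
```

Call:
apply_moves([
  {"x": 0.005,"y": 0.0004,"z": 0.0128,"wx": -0.0045,"wy": 0.0046,"wz": -0.0442,"fingers": 1},
  {"x": 0,"y": 0,"z": 0.025,"wx": 0,"wy": 0,"wz": 0,"fingers": 1},
  {"x": 0,"y": 0,"z": 0.025,"wx": 0,"wy": 0,"wz": 0,"fingers": 1},
])

```text
clock: 2.95
tool_pos: [0.4693, 0.3439, 0.1428]
eef_rot: [0.6, 0.741, 0.232, 0.192]
contact_force: [-0.0, 0.4, -0.7]
opening: 0.999
```

```bash
python3 - <<'E'
from goal import *
from plant import *
S=get_state();print(S["clock"],S["q"].round(2),S["tool_pos"],S["contact_force"].round(1))
Rr,s,n=rackR(YAW);R0,p0=now(S);L=np.array([.475,.344,.134])
plan(R0,p0,gripR(YAW),L-n*.032,2)
m=camera_model("wrist");p,d=snapshot("wrist");cv2.imwrite("pics/w3.png",p[:,:,::-1]);np.savez("w3.npz",p=p,d=d,K=m["camera_matrix"],D=m["dist_coeffs"],T=m["world_from_camera"])
E
```

```text
2.95 [-1.02  0.78  0.15  2.3   2.49  0.49 -1.64] [0.4692724  0.34388488 0.14279778] [-0.   0.4 -0.7]
2 rows total turn 0.4
{"x": -0.0006, "y": -0.0003, "z": 0.0265, "wx": 0.0001, "wy": 0.0005, "wz": 0.0009, "fingers": 1}
{"x": -0.0006, "y": -0.0003, "z": 0.0265, "wx": 0.0001, "wy": 0.0005, "wz": 0.0009, "fingers": 1}
```

View pics/w3.png

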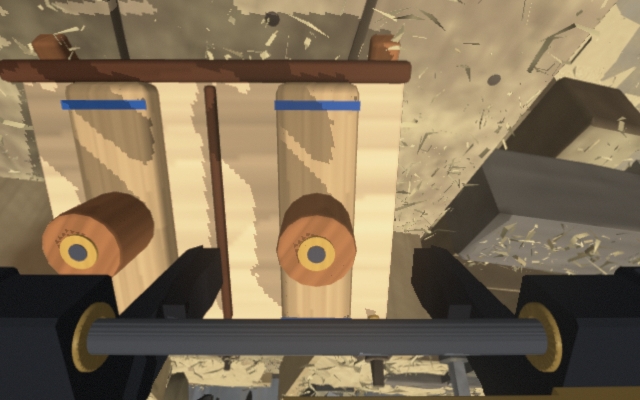

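The boss is centred between the fingers, hub at (316,253). I'll check the along-slope offset from depth, then grasp.

```bash
python3 - <<'E'
from goal import *
from plant import *
z=np.load("w3.npz");W=cloud(z["d"],z["K"],z["D"],z["T"]);S=get_state();R0,p0=now(S)
h=W[251:256,314:319].reshape(-1,3).mean(0);print(h,R0.inv().apply(h-p0))
h=W[251:256,76:81].reshape(-1,3).mean(0);print("R hub",h)
E
```

```text
[0.4722271  0.34467471 0.1334752 ] [ 0.00046396 -0.00293122  0.00755423]
R hub [0.48933872 0.23506677 0.13751919]
```

Call:
apply_moves([
  {"x": 0.0003,"y": -0.0018,"z": 0.025,"wx": 0,"wy": 0,"wz": 0,"fingers": 1},
  {"x": 0.0003,"y": -0.0018,"z": 0.025,"wx": 0,"wy": 0,"wz": 0,"fingers": 1},
  {"x": 0,"y": 0,"z": 0,"wx": 0,"wy": 0,"wz": 0,"fingers": -1},
  {"x": 0,"y": 0,"z": 0,"wx": 0,"wy": 0,"wz": 0,"fingers": -1},
  {"x": 0,"y": 0,"z": 0,"wx": 0,"wy": 0,"wz": 0,"fingers": -1},
  {"x": 0,"y": 0,"z": 0,"wx": 0,"wy": 0,"wz": 0,"fingers": -1},
  {"x": 0,"y": 0,"z": 0,"wx": 0,"wy": 0,"wz": 0,"fingers": -1},
], force=35)

```text
clock: 3.88
tool_pos: [0.4895, 0.3483, 0.109]
eef_rot: [0.601, 0.74, 0.23, 0.194]
contact_force: [-1.2, -4.2, 3.9]
opening: 0.453
```

```bash
python3 - <<'E'
from goal import *
from plant import *
S=get_state();print(S["clock"],S["q"].round(2),S["tool_pos"],S["contact_force"].round(1),S["opening"]*88)
Rr,s,n=rackR(YAW);R0,p0=now(S);print(R0.inv().apply(np.array([.4722,.3447,.1335])-p0))
p1=p0+n*.1+[0,0,.03]
plan(R0,p0,R0,p1,F=-1)
plan(R0,p1,flat(np.pi/2),np.array([.511,-.025,.0955+.031+.08]),F=-1)
E
```

```text
3.875 [-0.98  0.85  0.13  2.26  2.52  0.53 -1.66] [0.48952942 0.34834693 0.1090384 ] [-1.2 -4.2  3.9] 39.86096089989366
[-0.00034692 -0.00048535 -0.03019309]
3 rows total turn 0.0
{"x": -0.0005, "y": 0.0072, "z": -0.0519, "wx": 0.0, "wy": 0.0, "wz": 0.0, "fingers": -1}
{"x": -0.0005, "y": 0.0072, "z": -0.0519, "wx": 0.0, "wy": 0.0, "wz": 0.0, "fingers": -1}
{"x": -0.0005, "y": 0.0072, "z": -0.0519, "wx": 0.0, "wy": 0.0, "wz": 0.0, "fingers": -1}
7 rows total turn 36.9
{"x": -0.066, "y": -0.0014, "z": 0.003, "wx": 0.0277, "wy": -0.0023, "wz": 0.0091, "fingers": -1}
{"x": -0.066, "y": 0.0008, "z": 0.0035, "wx": 0.0277, "wy": -0.0023, "wz": 0.0091, "fingers": -1}
{"x": -0.0659, "y": 0.003, "z": 0.0039, "wx": 0.0277, "wy": -0.0023, "wz": 0.0091, "fingers": -1}
{"x": -0.0658, "y": 0.0052, "z": 0.004, "wx": 0.0277, "wy": -0.0023, "wz": 0.0091, "fingers": -1}
{"x": -0.0656, "y": 0.0074, "z": 0.0039, "wx": 0.0277, "wy": -0.0023, "wz": 0.0091, "fingers": -1}
{"x": -0.0653, "y": 0.0096, "z": 0.0037, "wx": 0.0277, "wy": -0.0023, "wz": 0.0091, "fingers": -1}
{"x": -0.065, "y": 0.0118, "z": 0.0032, "wx": 0.0277, "wy": -0.0023, "wz": 0.0091, "fingers": -1}
```

Call:
apply_moves([
  {"x": 0,"y": 0.006,"z": -0.02,"wx": 0,"wy": 0,"wz": 0,"fingers": -1},
  {"x": 0,"y": 0.015,"z": -0.05,"wx": 0,"wy": 0,"wz": 0,"fingers": -1},
  {"x": 0,"y": 0.02,"z": -0.06,"wx": 0,"wy": 0,"wz": 0,"fingers": -1},
  {"x": 0,"y": 0.02,"z": -0.06,"wx": 0,"wy": 0,"wz": 0,"fingers": -1},
  {"x": -0.03,"y": 0,"z": 0,"wx": 0.0277,"wy": -0.0023,"wz": 0.0091,"fingers": -1},
  {"x": -0.045,"y": 0.001,"z": 0.0035,"wx": 0.0277,"wy": -0.0023,"wz": 0.0091,"fingers": -1},
  {"x": -0.045,"y": 0.002,"z": 0.0039,"wx": 0.0277,"wy": -0.0023,"wz": 0.0091,"fingers": -1},
  {"x": -0.045,"y": 0.004,"z": 0.004,"wx": 0.0277,"wy": -0.0023,"wz": 0.0091,"fingers": -1},
])

```text
clock: 4.88
tool_pos: [0.4638, 0.2881, 0.2611]
eef_rot: [0.63, 0.736, 0.186, 0.163]
contact_force: [2.1, -0.9, -2.3]
opening: 0.443
```

```bash
cat > st.py <<'E'
from goal import *
from plant import *
S=get_state();R0,p0=now(S);print(S["clock"],S["q"].round(2),S["tool_pos"].round(4),R0.as_quat().round(3),S["contact_force"].round(1),S["opening"]*88)
E
python3 - <<'E'
from st import *
plan(R0,p0,flat(np.pi/2),np.array([.511,-.025,.0955+.034+.06]),F=-1)
E
```

```text
4.875 [-0.97  0.46  0.21  2.22  1.26  0.21 -0.28] [0.4638 0.2881 0.2611] [0.63  0.736 0.186 0.163] [ 2.1 -0.9 -2.3] 38.98201437488412
6 rows total turn 29.9
{"x": -0.0659, "y": -0.0076, "z": 0.0133, "wx": 0.0264, "wy": -0.0017, "wz": 0.0081, "fingers": -1}
{"x": -0.066, "y": -0.0048, "z": 0.0142, "wx": 0.0264, "wy": -0.0017, "wz": 0.0081, "fingers": -1}
{"x": -0.066, "y": -0.0019, "z": 0.0148, "wx": 0.0264, "wy": -0.0017, "wz": 0.0081, "fingers": -1}
{"x": -0.0659, "y": 0.001, "z": 0.0152, "wx": 0.0264, "wy": -0.0017, "wz": 0.0081, "fingers": -1}
{"x": -0.0657, "y": 0.004, "z": 0.0153, "wx": 0.0264, "wy": -0.0017, "wz": 0.0081, "fingers": -1}
{"x": -0.0655, "y": 0.0069, "z": 0.0153, "wx": 0.0264, "wy": -0.0017, "wz": 0.0081, "fingers": -1}
```

Call:
apply_moves([
  {"x": -0.05,"y": -0.006,"z": 0.005,"wx": 0.0264,"wy": -0.0017,"wz": 0.0081,"fingers": -1},
  {"x": -0.05,"y": -0.004,"z": 0.007,"wx": 0.0264,"wy": -0.0017,"wz": 0.0081,"fingers": -1},
  {"x": -0.06,"y": -0.002,"z": 0.01,"wx": 0.0264,"wy": -0.0017,"wz": 0.0081,"fingers": -1},
  {"x": -0.06,"y": 0.001,"z": 0.01,"wx": 0.0264,"wy": -0.0017,"wz": 0.0081,"fingers": -1},
  {"x": -0.06,"y": 0.004,"z": 0.01,"wx": 0.0264,"wy": -0.0017,"wz": 0.0081,"fingers": -1},
  {"x": -0.06,"y": 0.007,"z": 0.01,"wx": 0.0264,"wy": -0.0017,"wz": 0.0081,"fingers": -1},
])

```text
clock: 5.62
tool_pos: [0.4989, 0.032, 0.2238]
eef_rot: [0.702, 0.712, 0.012, 0.01]
contact_force: [1.2, 0.1, -2.8]
opening: 0.443
```

```bash
python3 - <<'E'
from st import *
plan(R0,p0,flat(np.radians(89.3)),np.array([.511,-.025,.0955+.034+.06]),F=-1)
E
```

```text
5.625 [ 0.17  0.57 -0.51  1.97  0.44  0.67  0.97] [0.4989 0.032  0.2238] [0.702 0.712 0.012 0.01 ] [ 1.2  0.1 -2.8] 38.99588439480917
2 rows total turn 2.3
{"x": -0.0358, "y": 0.0064, "z": 0.0216, "wx": 0.005, "wy": -0.0006, "wz": 0.0041, "fingers": -1}
{"x": -0.0357, "y": 0.0072, "z": 0.0215, "wx": 0.005, "wy": -0.0006, "wz": 0.0041, "fingers": -1}
```

```bash
python3 - <<'E'
from st import *
m=camera_model("wrist");p,d=snapshot("wrist");cv2.imwrite("pics/w4.png",p[:,:,::-1]);np.savez("w4.npz",p=p,d=d,K=m["camera_matrix"],D=m["dist_coeffs"],T=m["world_from_camera"])
W=cloud(d,m["camera_matrix"],m["dist_coeffs"],m["world_from_camera"])
q=W[(abs(W[...,2]-.0955)<.007)&(W[...,1]<.03)&(W[...,0]>.38)&(W[...,0]<.64)&(d>0)];print(len(q),rect(q),q.mean(0),q.min(0),q.max(0))
E
```

```text
5.625 [ 0.17  0.57 -0.51  1.97  0.44  0.67  0.97] [0.4989 0.032  0.2238] [0.702 0.712 0.012 0.01 ] [ 1.2  0.1 -2.8] 38.99588439480917
7573 ((496.925537109375, -28.996963500976562), (62.98047637939453, 162.14881896972656), 81.871826171875) [ 0.48447477 -0.02338756  0.09377832] [ 0.41989567 -0.06266233  0.08850408] [0.57670403 0.01356809 0.09668492]
```

View pics/w4.png

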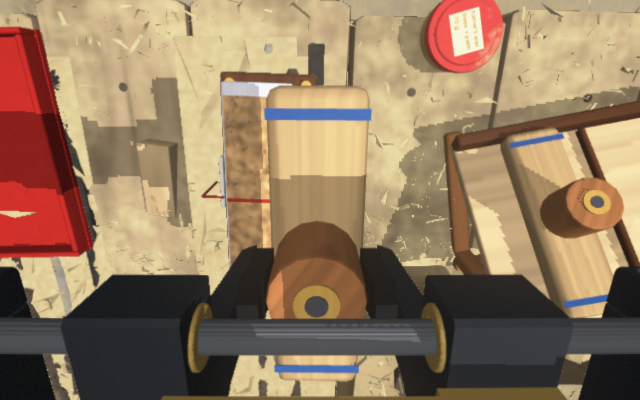

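The wrist view shows the rotor held at hub (316,307). The beam is partly visible, with its red line at about (250,200), near end at (240,88) and -y edge near column 226.

```bash
python3 - <<'E'
from st import *
z=np.load("w4.npz");W=cloud(z["d"],z["K"],z["D"],z["T"]);p=z["p"].astype(int)
red=(p[...,0]-np.maximum(p[...,1],p[...,2])>70);red[:,:222]=0;red[:,272:]=0;red[:180]=0;red[225:]=0
print("red line",red.sum(),np.argwhere(red).mean(0),W[red].mean(0),W[red].min(0),W[red].max(0))
z=np.load("side0.npz");Ws=cloud(z["d"],z["K"],z["D"],z["T"])
for n,Wn,bx in(("wrist",W,(80,260,200,272)),("side",Ws,(176,222,290,375)),):
    y0,y1,x0,x1=bx;q=Wn[y0:y1,x0:x1].reshape(-1,3);q=q[(q[:,2]>.090)&(q[:,2]<.099)&(abs(q[:,1]+.025)<.045)]
    for a in np.arange(.42,.60,.02):
        t=q[abs(q[:,0]-a)<.01,1]
        if len(t)>5:print(n,round(a,2),"y",np.percentile(t,[1,99]).round(4),len(t))
    print("x ext",np.percentile(q[:,0],[.3,99.7]),"z",np.median(q[:,2]))
z=np.load("scene0.npz");Wc=cloud(z["d"],z["K"],z["D"],z["T"])
for n,f,Wn,(y0,y1,x0,x1) in(("side","side0",Ws,(181,195,310,350)),("scene","scene0",Wc,(195,225,305,345))):
    p=np.load(f+".npz")["p"].astype(int);m=(p[...,0]-np.maximum(p[...,1],p[...,2])>85);k=np.zeros_like(m);k[y0:y1,x0:x1]=1
    m&=k&(abs(Wn[...,2]-.0955)<.006);print(n,m.sum(),np.argwhere(m).mean(0),Wn[m].mean(0))
W=W;h=W[305:310,314:319].reshape(-1,3).mean(0);print("hub in tool",R0.inv().apply(h-p0))
for (u,v) in((318,114),(316,369)):print("blue",R0.inv().apply(W[v,u-5:u+5].mean(0)-p0))
E
```

```text
5.675 [ 0.18  0.58 -0.5   1.97  0.45  0.68  0.97] [0.5011 0.0217 0.2223] [0.707 0.707 0.009 0.011] [ 3.1 -6.4 -2.6] 38.62044782474428
red line 137 [200.23357664 249.29927007] [ 0.5115218  -0.02149219  0.0964594 ] [ 0.41797676 -0.04540556  0.08908433] [0.51419218 0.03106539 0.36587453]
wrist 0.42 y [-0.0392 -0.0025] 693
wrist 0.44 y [-0.0398 -0.0064] 1174
wrist 0.46 y [-0.0402 -0.0061] 1149
wrist 0.48 y [-0.0405 -0.006 ] 1091
wrist 0.5 y [-0.041  -0.0059] 1041
wrist 0.52 y [-0.0422 -0.006 ] 1000
wrist 0.54 y [-0.0421 -0.0058] 929
wrist 0.56 y [-0.0429 -0.0058] 352
x ext [0.42042951 0.56398726] z 0.09400098702151594
side 0.42 y [-0.0425  0.0095] 35
side 0.44 y [-0.0433  0.0105] 76
side 0.46 y [-0.0456  0.0071] 75
side 0.48 y [-0.0437  0.0116] 76
side 0.5 y [-0.0444  0.0099] 75
side 0.52 y [-0.0577  0.0091] 79
side 0.54 y [-0.0443  0.0073] 70
side 0.56 y [-0.0459  0.0048] 75
side 0.58 y [-0.047  0.011] 79
x ext [0.42099443 0.60032164] z 0.0951324161915017
side 0 [nan nan] [nan nan nan]
scene 0 [nan nan] [nan nan nan]
hub in tool [ 0.01045315 -0.00124294 -0.03197499]
blue [ 0.01043449 -0.06923582  0.01025851]
blue [0.0113175  0.06712103 0.01007317]<stdin>:15: RuntimeWarning: Mean of empty slice.
  ret = um.true_divide(
```

```bash
python3 - <<'E'
from st import *
z=np.load("scene0.npz");W=cloud(z["d"],z["K"],z["D"],z["T"])
q=W[190:248,295:352].reshape(-1,3);q=q[(q[:,2]>.090)&(q[:,2]<.101)&(abs(q[:,1]+.025)<.05)]
for a in np.arange(.42,.60,.02):
    t=q[abs(q[:,0]-a)<.01,1];print(round(a,2),"y",np.percentile(t,[2,98]).round(4),len(t))
print("x ext",np.percentile(q[:,0],[.3,99.7]),"z",np.median(q[:,2]))
plan(R0,p0,flat(np.radians(88.7)),np.array([.511,-.017,.0955+.034+.03]),3,F=-1)
E
```

```text
5.675 [ 0.18  0.58 -0.5   1.97  0.45  0.68  0.97] [0.5011 0.0217 0.2223] [0.707 0.707 0.009 0.011] [ 3.1 -6.4 -2.6] 38.62044782474428
0.42 y [-0.0403  0.0107] 44
0.44 y [-0.0417  0.0107] 77
0.46 y [-0.0419  0.0096] 72
0.48 y [-0.0416  0.0096] 70
0.5 y [-0.0424  0.0084] 69
0.52 y [-0.0558  0.0073] 70
0.54 y [-0.0445  0.0081] 61
0.56 y [-0.0437  0.0089] 69
0.58 y [-0.0448  0.0059] 55
x ext [0.41974661 0.60622044] z 0.09607226438726924
3 rows total turn 2.1
{"x": -0.016, "y": 0.0034, "z": 0.0263, "wx": 0.003, "wy": 0.0003, "wz": 0.0023, "fingers": -1}
{"x": -0.016, "y": 0.0037, "z": 0.0263, "wx": 0.003, "wy": 0.0003, "wz": 0.0023, "fingers": -1}
{"x": -0.016, "y": 0.0041, "z": 0.0262, "wx": 0.003, "wy": 0.0003, "wz": 0.0023, "fingers": -1}
```

Scene agrees: beam centre about (.512, -.017), yaw about -1.4°.

Call:
apply_moves([
  {"x": -0.016,"y": 0.0036,"z": 0.0263,"wx": 0.003,"wy": 0.0003,"wz": 0.0023,"fingers": -1},
  {"x": -0.016,"y": 0.0039,"z": 0.0263,"wx": 0.003,"wy": 0.0003,"wz": 0.0023,"fingers": -1},
  {"x": -0.016,"y": 0.0043,"z": 0.0262,"wx": 0.003,"wy": 0.0003,"wz": 0.0023,"fingers": -1},
  {"x": 0,"y": 0,"z": 0,"wx": 0,"wy": 0,"wz": 0,"fingers": -1},
])

```text
clock: 6.18
tool_pos: [0.511, -0.0205, 0.1582]
eef_rot: [0.717, 0.697, -0.0, 0.001]
contact_force: [-0.4, 0.4, -2.1]
opening: 0.446
```

```bash
cat > chk.py <<'E'
from st import *
def look(name="side",f=None):
    m=camera_model(name);p,d=snapshot(name)
    if f:cv2.imwrite(f,cv2.resize(p[110:260,240:440] if name=="side" else p,None,fx=3 if name=="side" else 1,fy=3 if name=="side" else 1)[:,:,::-1])
    W=cloud(d,m["camera_matrix"],m["dist_coeffs"],m["world_from_camera"]);W[d==0]=9
    return p,W
def inb(W,x,y,z):
    return W[(W[...,0]>x[0])&(W[...,0]<x[1])&(W[...,1]>y[0])&(W[...,1]<y[1])&(W[...,2]>z[0])&(W[...,2]<z[1])]
E
python3 - <<'E'
from chk import *
for n in("side","scene"):
    p,W=look(n,f"pics/{n}1.png")
    q=inb(W,(.4,.63),(-.08,.05),(p0[2]-.034+.017,p0[2]-.034+.031)) # blade top
    print(n,"blade top",len(q),rect(q),np.median(q[:,2]),p0[2]-.034+.024)
    for a in np.arange(.43,.6,.02):
        t=q[abs(q[:,0]-a)<.01];
        if len(t)>5:print(round(a,2),np.percentile(t[:,1],[2,98]).round(4),np.median(t[:,2]).round(4))
    print(np.percentile(q[:,0],[.5,99.5]))
E
```

```text
6.175 [ 0.21  0.69 -0.43  1.98  0.52  0.58  0.97] [ 0.511  -0.0205  0.1582] [ 0.717  0.697 -0.     0.001] [-0.4  0.4 -2.1] 39.24610166090542
side blade top 452 ((509.932861328125, -22.541074752807617), (47.974185943603516, 155.8048095703125), 87.7531509399414) 0.1471903981989094 0.14818455057890365
0.43 [-0.043  -0.0029] 0.1452
0.45 [-0.042  -0.0008] 0.1473
0.47 [-0.0434 -0.0058] 0.1472
0.49 [-0.0429 -0.0083] 0.1474
0.51 [-0.0443 -0.0361] 0.1465
0.53 [-0.0454 -0.0043] 0.1471
0.55 [-0.0461 -0.0061] 0.1472
0.57 [-0.0465 -0.0074] 0.1473
0.59 [-0.0452 -0.0018] 0.1468
[0.43268405 0.58625719]
scene blade top 301 ((505.6149597167969, -21.27603530883789), (47.62675094604492, 151.53765869140625), 86.57450866699219) 0.14867197331652537 0.14818455057890365
0.43 [-0.04    0.0027] 0.146
0.45 [-0.0403  0.0037] 0.1496
0.47 [-0.0416  0.0031] 0.1495
0.49 [-0.0422  0.0024] 0.149
0.51 [-0.044  -0.0021] 0.1481
0.53 [-0.045 -0.041] 0.1441
0.55 [-0.0451 -0.0326] 0.1478
0.57 [-0.0443 -0.0242] 0.1484
[0.43104626 0.57766161]
```

View pics/side1.png

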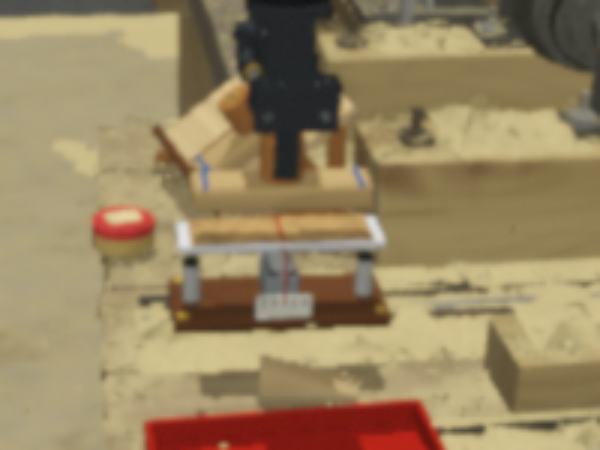

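The rotor hovers level over the beam, about 3.5 mm off in y and 1 mm in x. Correcting and lowering.

Call:
apply_moves([
  {"x": 0.0044,"y": 0.0012,"z": 0.014,"wx": 0,"wy": 0,"wz": 0,"fingers": -1},
  {"x": 0,"y": 0,"z": 0.014,"wx": 0,"wy": 0,"wz": 0,"fingers": -1},
  {"x": 0,"y": 0,"z": 0.003,"wx": 0,"wy": 0,"wz": 0,"fingers": -1},
  {"x": 0,"y": 0,"z": 0,"wx": 0,"wy": 0,"wz": 0,"fingers": -1},
])

```text
clock: 6.78
tool_pos: [0.5138, -0.0116, 0.135]
eef_rot: [0.714, 0.7, 0.003, 0.002]
contact_force: [-0.9, -0.5, -2.5]
opening: 0.449
```

```bash
python3 - <<'E'
from chk import *
p,W=look("side")
q=inb(W,(.4,.63),(-.08,.05),(p0[2]-.034+.015,p0[2]-.034+.032));print(rect(q),np.median(q[:,2]),np.percentile(q[:,0],[.5,99.5]))
E
```

```text
6.775 [ 0.18  0.73 -0.4   1.99  0.55  0.52  0.93] [ 0.5138 -0.0116  0.135 ] [0.714 0.7   0.003 0.002] [-0.9 -0.5 -2.5] 39.54144621892777
((513.0097045898438, -13.168701171875), (48.2583122253418, 155.38046264648438), 87.96826934814453) 0.12383246929608374 [0.43595191 0.58974685]
```

Call:
apply_moves([
  {"x": -0.006,"y": -0.0022,"z": 0,"wx": 0,"wy": 0,"wz": 0,"fingers": -1},
  {"x": 0,"y": 0,"z": 0,"wx": 0,"wy": 0,"wz": 0,"fingers": -1},
  {"x": 0,"y": 0,"z": 0.003,"wx": 0,"wy": 0,"wz": 0,"fingers": -1},
  {"x": 0,"y": 0,"z": 0,"wx": 0,"wy": 0,"wz": 0,"fingers": -1},
])

```text
clock: 7.32
tool_pos: [0.5122, -0.0174, 0.133]
eef_rot: [0.715, 0.699, 0.003, 0.003]
contact_force: [-1.2, -0.7, -2.2]
opening: 0.445
```

```bash
python3 - <<'E'
from chk import *
p,W=look("side")
q=inb(W,(.4,.63),(-.08,.05),(p0[2]-.034+.015,p0[2]-.034+.032));print(rect(q),np.median(q[:,2]),np.percentile(q[:,0],[.5,99.5]))
E
```

```text
7.325 [ 0.19  0.73 -0.39  2.    0.56  0.51  0.94] [ 0.5122 -0.0174  0.133 ] [0.715 0.699 0.003 0.003] [-1.2 -0.7 -2.2] 39.18138088296842
((511.18994140625, -21.517595291137695), (48.402923583984375, 155.96871948242188), 88.14892578125) 0.12167374173869297 [0.43394031 0.58796468]
```

Call:
apply_moves([
  {"x": 0,"y": 0,"z": 0.002,"wx": 0,"wy": 0,"wz": 0,"fingers": -1},
  {"x": 0,"y": 0,"z": 0.001,"wx": 0,"wy": 0,"wz": 0,"fingers": -1},
  {"x": 0,"y": 0,"z": 0,"wx": 0,"wy": 0,"wz": 0,"fingers": -1},
])

```text
clock: 7.75
tool_pos: [0.5124, -0.0171, 0.1305]
eef_rot: [0.715, 0.7, 0.004, 0.003]
contact_force: [0.0, -0.2, -2.8]
opening: 0.444
```

```bash
python3 - <<'E'
from chk import *
p,W=look("side")
q=inb(W,(.4,.63),(-.08,.05),(p0[2]-.034+.015,p0[2]-.034+.032));print(rect(q),np.median(q[:,2]),np.percentile(q[:,0],[.5,99.5]))
E
```

```text
7.75 [ 0.18  0.74 -0.39  2.    0.56  0.5   0.93] [ 0.5124 -0.0171  0.1305] [0.715 0.7   0.004 0.003] [ 0.  -0.2 -2.8] 39.109097941003995
((511.3102111816406, -18.997737884521484), (48.30523681640625, 155.40000915527344), 89.27510833740234) 0.11920708674604591 [0.43425593 0.58836608]
```

Call:
apply_moves([
  {"x": 0,"y": 0,"z": 0.0012,"wx": 0,"wy": 0,"wz": 0,"fingers": -1},
  {"x": 0,"y": 0,"z": 0.0012,"wx": 0,"wy": 0,"wz": 0,"fingers": -1},
  {"x": 0,"y": 0,"z": 0,"wx": 0,"wy": 0,"wz": 0,"fingers": -1},
])

```text
clock: 8.18
tool_pos: [0.5131, -0.017, 0.1301]
eef_rot: [0.714, 0.7, 0.004, 0.004]
contact_force: [0.2, 0.6, -1.7]
opening: 0.443
```

Call:
apply_moves([
  {"x": 0,"y": 0,"z": 0.0008,"wx": 0,"wy": 0,"wz": 0,"fingers": -1},
  {"x": 0,"y": 0,"z": 0,"wx": 0,"wy": 0,"wz": 0,"fingers": 0.1},
  {"x": 0,"y": 0,"z": 0,"wx": 0,"wy": 0,"wz": 0,"fingers": 0.3},
  {"x": 0,"y": 0,"z": 0,"wx": 0,"wy": 0,"wz": 0,"fingers": 0.4},
  {"x": 0,"y": 0,"z": 0,"wx": 0,"wy": 0,"wz": 0,"fingers": 0.4},
  {"x": 0,"y": 0,"z": -0.01,"wx": 0,"wy": 0,"wz": 0,"fingers": 0.4},
  {"x": 0,"y": 0,"z": 0,"wx": 0,"wy": 0,"wz": 0,"fingers": 0.4},
  {"x": 0,"y": 0,"z": 0,"wx": 0,"wy": 0,"wz": 0,"fingers": 0.4},
])

```text
clock: 9.18
tool_pos: [0.5141, -0.0168, 0.1384]
eef_rot: [0.714, 0.7, 0.005, 0.004]
contact_force: [-0.1, -0.4, -0.8]
opening: 0.701
```

```bash
cat > tilt.py <<'E'
from chk import *
def tilt(f=None,off=0):
    p,W=look("side",f)
    q=inb(W,(.4,.63),(-.06,.02),(.098,.140))
    q=q[(abs(q[:,0]-.511)>.03)]
    # blade top: robust line z(x)
    for _ in range(4):
        c=np.polyfit(q[:,0]-.511,q[:,2],1);r=q[:,2]-np.polyval(c,q[:,0]-.511);q=q[(r>-.006)&(r<.006)] if _ else q[r>-.008]
    print("blade tilt",-c[0],"z",c[1],len(q),"x ext",np.percentile(q[:,0],[.5,99.5]),rect(q))
E
python3 - <<'E'
from tilt import *
tilt("pics/side2.png")
E
```

```text
9.175 [ 0.19  0.72 -0.4   2.    0.55  0.52  0.94] [ 0.5141 -0.0168  0.1384] [0.714 0.7   0.005 0.004] [-0.1 -0.4 -0.8] 61.68472604464395
blade tilt 0.13948903395117765 z 0.11540955849004043 232 x ext [0.44073631 0.59454218] ((517.625732421875, -19.371784210205078), (46.48726272583008, 154.4918670654297), 89.35750579833984)
```

View pics/side2.png

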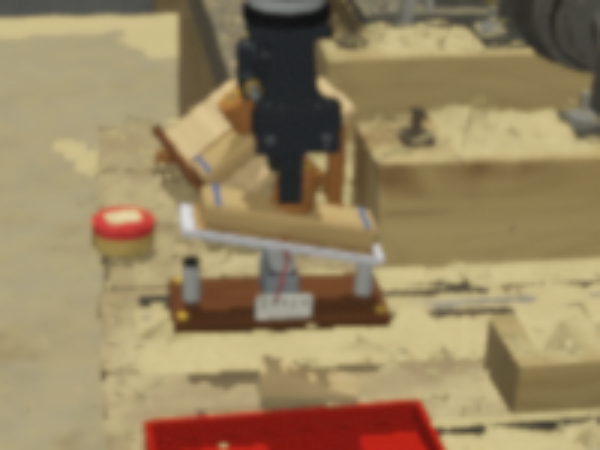

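The beam is tipped hard: ends at (188,218) and (378,258). I'll clear the gripper and confirm.

Call:
apply_moves([
  {"x": 0,"y": 0,"z": -0.03,"wx": 0,"wy": 0,"wz": 0,"fingers": 0.4},
  {"x": 0,"y": 0,"z": -0.05,"wx": 0,"wy": 0,"wz": 0,"fingers": 0.8},
  {"x": 0,"y": 0,"z": 0,"wx": 0,"wy": 0,"wz": 0,"fingers": 1},
  {"x": 0,"y": 0,"z": 0,"wx": 0,"wy": 0,"wz": 0,"fingers": 1},
  {"x": 0,"y": 0,"z": 0,"wx": 0,"wy": 0,"wz": 0,"fingers": 1},
])

```text
clock: 9.85
tool_pos: [0.5118, -0.0172, 0.202]
eef_rot: [0.714, 0.7, 0.004, 0.003]
contact_force: [0.7, -0.0, 0.2]
opening: 1.001
```

```bash
python3 - <<'E'
from tilt import *
tilt()
for n in("side","scene"):
    p,W=look(n)
    q=inb(W,(.4,.63),(-.075,.03),(.128,.185))
    print(n,"boss",len(q),q.mean(0),q[:,2].max());
    for a in np.arange(.44,.61,.02):
        t=inb(W,(a-.01,a+.01),(-.035,.0),(.09,.16));
        if len(t)>4:print(round(a,2),np.percentile(t[:,2],90).round(4),end=" ")
    print()
    b=inb(W,(.4,.63),(-.03,.0),(.09,.16));
E
```

```text
9.85 [ 0.25  0.63 -0.49  1.94  0.46  0.67  1.02] [ 0.5118 -0.0172  0.202 ] [0.714 0.7   0.004 0.003] [ 0.7 -0.   0.2] 88.0683217447163
blade tilt 0.14101861124482995 z 0.11531201490303125 234 x ext [0.44112248 0.5945433 ] ((517.5571899414062, -21.562421798706055), (153.9929962158203, 46.81258010864258), 1.4052654504776)
side boss 294 [ 0.50310506 -0.02573271  0.14239399] 0.1613521114208608
0.44 0.1323 0.46 0.1327 0.48 0.1286 0.5 0.1513 0.52 0.1594 0.54 0.1559 0.56 0.1119 0.58 0.1075 0.6 0.104 
scene boss 274 [ 0.49592191 -0.02064959  0.14261205] 0.1649184169539879
0.44 0.1321 0.46 0.1342 0.48 0.1301 0.5 0.1461 0.52 0.1589 0.54 0.1588 0.56 0.1143 0.58 0.1101 0.6 0.1055
```

Tilt is about 0.2, on the stop, with the hub centred, so rotor L is the unsound one. I'll regrasp it along its tilted boss for the tray.

```bash
python3 - <<'E'
from st import *
R1=R.from_rotvec([0,.2,0])*flat(np.radians(88.7));ax=np.array([np.sin(.2),0,np.cos(.2)])
top=np.array([.512,-.0172,.0835])+.0755*ax
plan(R0,p0,R1,top+.02*ax);plan(R1,top+.02*ax,R1,top-.032*ax)
E
```

```text
10.0 [ 0.25  0.63 -0.49  1.94  0.46  0.67  1.02] [ 0.5119 -0.0171  0.2021] [0.714 0.7   0.004 0.003] [-0.  -0.2  0.7] 87.98513935829357
2 rows total turn 12.0
{"x": 0.0002, "y": 0.0118, "z": 0.0157, "wx": 0.0334, "wy": -0.0008, "wz": 0.0003, "fingers": 1}
{"x": 0.0002, "y": 0.0134, "z": 0.0144, "wx": 0.0334, "wy": -0.0008, "wz": 0.0003, "fingers": 1}
1 rows total turn 0.0
{"x": 0.0, "y": 0.0, "z": 0.065, "wx": 0.0, "wy": 0.0, "wz": 0.0, "fingers": 1}
```

Call:
apply_moves([
  {"x": 0.0002,"y": 0.0118,"z": 0.0157,"wx": 0.0334,"wy": -0.0008,"wz": 0.0003,"fingers": 1},
  {"x": 0.0002,"y": 0.0134,"z": 0.0144,"wx": 0.0334,"wy": -0.0008,"wz": 0.0003,"fingers": 1},
  {"x": 0,"y": 0,"z": 0,"wx": 0,"wy": 0,"wz": 0,"fingers": 1},
])

```text
clock: 10.38
tool_pos: [0.5299, -0.0173, 0.1753]
eef_rot: [0.711, 0.696, -0.075, -0.073]
contact_force: [-0.5, 0.5, 0.4]
opening: 1.001
```

```bash
python3 - <<'E'
from st import *
R1=R.from_rotvec([0,.2,0])*flat(np.radians(88.7));ax=np.array([np.sin(.2),0,np.cos(.2)])
top=np.array([.512,-.0172,.0835])+.0755*ax
m=camera_model("wrist");p,d=snapshot("wrist");W=cloud(d,m["camera_matrix"],m["dist_coeffs"],m["world_from_camera"])
T=R0.inv().apply((W-p0).reshape(-1,3)).reshape(W.shape)
q=T[(d>0)&(abs(T[...,0])<.032)&(abs(T[...,1])<.05)&(abs(T[...,2]-.02)<.012)];print("boss top in tool",len(q),q.mean(0),q.min(0),q.max(0))
plan(R0,p0,R1,top-.032*ax)
E
```

```text
10.375 [ 0.24  0.78 -0.51  1.71  0.38  0.97  1.11] [ 0.5299 -0.0173  0.1753] [ 0.711  0.696 -0.075 -0.073] [-0.5  0.5  0.4] 88.06325778782325
boss top in tool 4589 [0.00085399 0.00077925 0.01939459] [-0.01893704 -0.01638976  0.0144165 ] [0.02057535 0.02291041 0.03195567]
1 rows total turn 0.5
{"x": 0.0002, "y": 0.0015, "z": 0.0625, "wx": -0.0029, "wy": 0.0003, "wz": 0.0003, "fingers": 1}
```

Call:
apply_moves([
  {"x": 0.0006,"y": 0.002,"z": 0.03,"wx": 0,"wy": 0,"wz": 0,"fingers": 1},
  {"x": 0.0004,"y": 0.0015,"z": 0.03,"wx": 0,"wy": 0,"wz": 0,"fingers": 1},
  {"x": 0,"y": 0,"z": 0,"wx": 0,"wy": 0,"wz": 0,"fingers": -1},
  {"x": 0,"y": 0,"z": 0,"wx": 0,"wy": 0,"wz": 0,"fingers": -1},
  {"x": 0,"y": 0,"z": 0,"wx": 0,"wy": 0,"wz": 0,"fingers": -1},
  {"x": 0,"y": 0,"z": 0,"wx": 0,"wy": 0,"wz": 0,"fingers": -1},
  {"x": 0,"y": 0,"z": 0,"wx": 0,"wy": 0,"wz": 0,"fingers": -1},
], force=35)

```text
clock: 11.3
tool_pos: [0.5205, -0.0165, 0.1328]
eef_rot: [0.71, 0.697, -0.072, -0.069]
contact_force: [0.2, -3.0, 3.5]
opening: 0.452
```

```bash
python3 - <<'E'
from st import *
p1=p0+R0.apply([0,0,-.09]);plan(R0,p0,R0,p1,F=-1)
# tray centre, tray yaw 2deg -> tool x yaw 92
plan(R0,p1,flat(np.radians(92)),np.array([.487,-.2767,.16]),F=-1)
E
```

```text
11.3 [ 0.22  0.83 -0.48  1.77  0.43  0.86  1.07] [ 0.5205 -0.0165  0.1328] [ 0.71   0.697 -0.072 -0.069] [ 0.2 -3.   3.5] 39.79963885486964
2 rows total turn 0.0
{"x": -0.0, "y": 0.0, "z": -0.0562, "wx": 0.0, "wy": 0.0, "wz": 0.0, "fingers": -1}
{"x": -0.0, "y": 0.0, "z": -0.0562, "wx": 0.0, "wy": 0.0, "wz": 0.0, "fingers": -1}
5 rows total turn 11.8
{"x": -0.0652, "y": -0.0083, "z": 0.0177, "wx": -0.0127, "wy": 0.0001, "wz": -0.0034, "fingers": -1}
{"x": -0.0652, "y": -0.0097, "z": 0.0173, "wx": -0.0127, "wy": 0.0001, "wz": -0.0034, "fingers": -1}
{"x": -0.065, "y": -0.0111, "z": 0.0169, "wx": -0.0127, "wy": 0.0001, "wz": -0.0034, "fingers": -1}
{"x": -0.0649, "y": -0.0125, "z": 0.0164, "wx": -0.0127, "wy": 0.0001, "wz": -0.0034, "fingers": -1}
{"x": -0.0648, "y": -0.0138, "z": 0.0158, "wx": -0.0127, "wy": 0.0001, "wz": -0.0034, "fingers": -1}
```

Call:
apply_moves([
  {"x": 0,"y": 0,"z": -0.04,"wx": 0,"wy": 0,"wz": 0,"fingers": -1},
  {"x": 0,"y": 0,"z": -0.06,"wx": 0,"wy": 0,"wz": 0,"fingers": -1},
  {"x": -0.04,"y": -0.0083,"z": 0,"wx": -0.0127,"wy": 0.0001,"wz": -0.0034,"fingers": -1},
  {"x": -0.065,"y": -0.0097,"z": 0,"wx": -0.0127,"wy": 0.0001,"wz": -0.0034,"fingers": -1},
  {"x": -0.065,"y": -0.0111,"z": 0.012,"wx": -0.0127,"wy": 0.0001,"wz": -0.0034,"fingers": -1},
  {"x": -0.065,"y": -0.0125,"z": 0.0164,"wx": -0.0127,"wy": 0.0001,"wz": -0.0034,"fingers": -1},
  {"x": -0.065,"y": -0.0138,"z": 0.0158,"wx": -0.0127,"wy": 0.0001,"wz": -0.0034,"fingers": -1},
  {"x": 0,"y": 0,"z": 0,"wx": 0,"wy": 0,"wz": 0,"fingers": -1},
])

```text
clock: 12.3
tool_pos: [0.4899, -0.2638, 0.1808]
eef_rot: [0.694, 0.72, 0.002, 0.001]
contact_force: [0.2, 0.9, -2.5]
opening: 0.442
```

```bash
python3 - <<'E'
from chk import *
plan(R0,p0,flat(np.radians(92)),np.array([.487,-.2767,.13]),F=-1)
p,W=look("side","pics/side3.png")
q=inb(W,(.36,.62),(-.40,-.10),(p0[2]-.06,p0[2]-.002));q=q[q[:,2]>.05]
print(rect(q),[ (round(a,2),inb(W,(a-.01,a+.01),(-.4,-.1),(.06,p0[2]-.002))[:,2].max().round(3)) for a in np.arange(.4,.6,.02) if len(inb(W,(a-.01,a+.01),(-.4,-.1),(.06,p0[2]-.002)))])
E
```

```text
12.3 [ 0.72  0.72 -0.53  1.83  0.52  0.73  1.52] [ 0.4899 -0.2638  0.1808] [0.694 0.72  0.002 0.001] [ 0.2  0.9 -2.5] 38.93356224421085
1 rows total turn 0.3
{"x": -0.016, "y": -0.0045, "z": 0.0635, "wx": 0.0013, "wy": -0.0001, "wz": 0.0007, "fingers": -1}
((491.97308349609375, -264.322265625), (156.6544952392578, 50.3968391418457), 1.8587197065353394) [(np.float64(0.42), np.float64(0.168)), (np.float64(0.44), np.float64(0.168)), (np.float64(0.46), np.float64(0.169)), (np.float64(0.48), np.float64(0.179)), (np.float64(0.5), np.float64(0.179)), (np.float64(0.52), np.float64(0.168)), (np.float64(0.54), np.float64(0.168)), (np.float64(0.56), np.float64(0.168)), (np.float64(0.58), np.float64(0.165))]
```

View pics/side3.png

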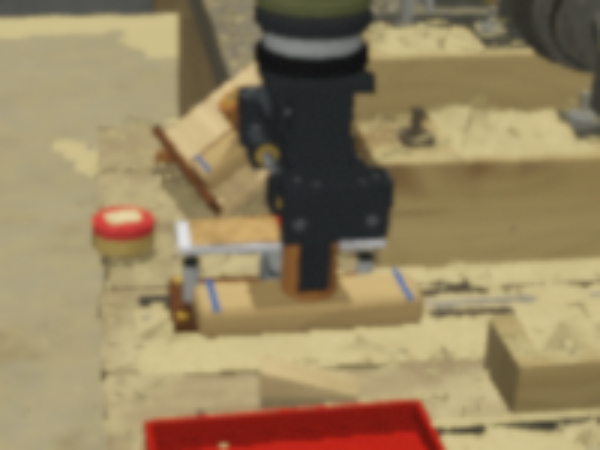

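The rotor is held level with its ends at (210,295) and (405,285), the empty beam is level again, and the tray is below. Lowering.

Call:
apply_moves([
  {"x": -0.014,"y": -0.004,"z": 0.02,"wx": 0.0013,"wy": 0,"wz": 0.0007,"fingers": -1},
  {"x": 0,"y": 0,"z": 0.05,"wx": 0,"wy": 0,"wz": 0,"fingers": -1},
  {"x": 0,"y": 0,"z": 0.04,"wx": 0,"wy": 0,"wz": 0,"fingers": -1},
  {"x": 0,"y": 0,"z": 0,"wx": 0,"wy": 0,"wz": 0,"fingers": -1},
])

```text
clock: 12.85
tool_pos: [0.4918, -0.2687, 0.0897]
eef_rot: [0.691, 0.723, 0.003, -0.0]
contact_force: [0.3, -0.6, -2.4]
opening: 0.443
```

Call:
apply_moves([
  {"x": -0.01,"y": -0.0055,"z": 0.015,"wx": 0,"wy": 0,"wz": 0,"fingers": -1},
  {"x": 0,"y": 0,"z": 0.019,"wx": 0,"wy": 0,"wz": 0,"fingers": -1},
  {"x": 0,"y": 0,"z": 0.003,"wx": 0,"wy": 0,"wz": 0,"fingers": -1},
  {"x": 0,"y": 0,"z": 0.002,"wx": 0,"wy": 0,"wz": 0,"fingers": -1},
  {"x": 0,"y": 0,"z": 0,"wx": 0,"wy": 0,"wz": 0,"fingers": -1},
])

```text
clock: 13.48
tool_pos: [0.49, -0.2773, 0.0588]
eef_rot: [0.69, 0.724, 0.003, 0.002]
contact_force: [0.0, 0.1, -1.3]
opening: 0.445
```

Call:
apply_moves([
  {"x": 0,"y": 0,"z": 0.001,"wx": 0,"wy": 0,"wz": 0,"fingers": -1},
  {"x": 0,"y": 0,"z": 0,"wx": 0,"wy": 0,"wz": 0,"fingers": 0.2},
  {"x": 0,"y": 0,"z": 0,"wx": 0,"wy": 0,"wz": 0,"fingers": 0.6},
  {"x": 0,"y": 0,"z": 0,"wx": 0,"wy": 0,"wz": 0,"fingers": 0.6},
  {"x": 0,"y": 0,"z": -0.05,"wx": 0,"wy": 0,"wz": 0,"fingers": 0.6},
  {"x": 0,"y": 0,"z": -0.07,"wx": 0,"wy": 0,"wz": 0,"fingers": 1},
  {"x": 0,"y": 0,"z": -0.07,"wx": 0,"wy": 0,"wz": 0,"fingers": 1},
])

```text
clock: 14.35
tool_pos: [0.4876, -0.2768, 0.2116]
eef_rot: [0.69, 0.724, 0.003, -0.001]
contact_force: [1.1, -0.9, -0.5]
opening: 0.988
```

```bash
python3 - <<'E'
from chk import *
p,W=look("side","pics/side4.png")
q=inb(W,(.36,.62),(-.34,-.21),(.037,.06));print("rotor in tray",len(q),rect(q),np.median(q[:,2]))
n=rackR(YAW)[2]
plan(R0,p0,gripR(YAW),np.array([.497,.230,.1335])+n*.06)
E
```

```text
14.35 [ 0.78  0.69 -0.58  1.78  0.49  0.82  1.59] [ 0.4876 -0.2768  0.2116] [ 0.69   0.724  0.003 -0.001] [ 1.1 -0.9 -0.5] 86.91197520195587
rotor in tray 1300 ((488.138916015625, -275.39324951171875), (218.74334716796875, 112.26338195800781), 1.8706238269805908) 0.04148746942037024
9 rows total turn 35.9
{"x": 0.0695, "y": -0.0, "z": 0.0044, "wx": -0.0214, "wy": 0.0015, "wz": -0.0054, "fingers": 1}
{"x": 0.0695, "y": 0.0009, "z": 0.0047, "wx": -0.0214, "wy": 0.0015, "wz": -0.0054, "fingers": 1}
{"x": 0.0694, "y": 0.0017, "z": 0.0052, "wx": -0.0214, "wy": 0.0015, "wz": -0.0054, "fingers": 1}
{"x": 0.0693, "y": 0.0025, "z": 0.0056, "wx": -0.0214, "wy": 0.0015, "wz": -0.0054, "fingers": 1}
{"x": 0.0693, "y": 0.0033, "z": 0.0061, "wx": -0.0214, "wy": 0.0015, "wz": -0.0054, "fingers": 1}
{"x": 0.0692, "y": 0.004, "z": 0.0067, "wx": -0.0214, "wy": 0.0015, "wz": -0.0054, "fingers": 1}
{"x": 0.0691, "y": 0.0047, "z": 0.0073, "wx": -0.0214, "wy": 0.0015, "wz": -0.0054, "fingers": 1}
{"x": 0.069, "y": 0.0054, "z": 0.008, "wx": -0.0214, "wy": 0.0015, "wz": -0.0054, "fingers": 1}
{"x": 0.0688, "y": 0.006, "z": 0.0087, "wx": -0.0214, "wy": 0.0015, "wz": -0.0054, "fingers": 1}
```

Call:
apply_moves([
  {"x": 0.0695,"y": 0,"z": 0,"wx": -0.0214,"wy": 0.0015,"wz": -0.0054,"fingers": 1},
  {"x": 0.0695,"y": 0.0009,"z": 0,"wx": -0.0214,"wy": 0.0015,"wz": -0.0054,"fingers": 1},
  {"x": 0.0694,"y": 0.0017,"z": 0,"wx": -0.0214,"wy": 0.0015,"wz": -0.0054,"fingers": 1},
  {"x": 0.0693,"y": 0.0025,"z": 0,"wx": -0.0214,"wy": 0.0015,"wz": -0.0054,"fingers": 1},
  {"x": 0.0693,"y": 0.0033,"z": 0,"wx": -0.0214,"wy": 0.0015,"wz": -0.0054,"fingers": 1},
  {"x": 0.0692,"y": 0.004,"z": 0,"wx": -0.0214,"wy": 0.0015,"wz": -0.0054,"fingers": 1},
  {"x": 0.0691,"y": 0.0047,"z": 0,"wx": -0.0214,"wy": 0.0015,"wz": -0.0054,"fingers": 1},
])

```text
clock: 15.28
tool_pos: [0.4787, -0.0144, 0.2213]
eef_rot: [0.653, 0.738, 0.115, 0.124]
contact_force: [-0.4, -0.2, -0.4]
opening: 0.999
```

```bash
python3 - <<'E'
from st import *
n=rackR(YAW)[2]
plan(R0,p0,gripR(YAW),np.array([.497,.230,.1335])+n*.05)
E
```

```text
15.275 [ 0.15  0.47 -0.33  2.32  1.4   0.18  0.2 ] [ 0.4787 -0.0144  0.2213] [0.653 0.738 0.115 0.124] [-0.4 -0.2 -0.4] 87.90794368761073
5 rows total turn 16.6
{"x": 0.0599, "y": 0.001, "z": 0.0107, "wx": -0.0174, "wy": 0.0044, "wz": -0.004, "fingers": 1}
{"x": 0.0597, "y": 0.0012, "z": 0.0116, "wx": -0.0174, "wy": 0.0044, "wz": -0.004, "fingers": 1}
{"x": 0.0595, "y": 0.0013, "z": 0.0125, "wx": -0.0174, "wy": 0.0044, "wz": -0.004, "fingers": 1}
{"x": 0.0593, "y": 0.0013, "z": 0.0134, "wx": -0.0174, "wy": 0.0044, "wz": -0.004, "fingers": 1}
{"x": 0.0591, "y": 0.0013, "z": 0.0143, "wx": -0.0174, "wy": 0.0044, "wz": -0.004, "fingers": 1}
```

Call:
apply_moves([
  {"x": 0.0599,"y": 0.001,"z": 0,"wx": -0.0174,"wy": 0.0044,"wz": -0.004,"fingers": 1},
  {"x": 0.0597,"y": 0.0012,"z": 0,"wx": -0.0174,"wy": 0.0044,"wz": -0.004,"fingers": 1},
  {"x": 0.0595,"y": 0.0013,"z": 0.01,"wx": -0.0174,"wy": 0.0044,"wz": -0.004,"fingers": 1},
  {"x": 0.0593,"y": 0.0013,"z": 0.0134,"wx": -0.0174,"wy": 0.0044,"wz": -0.004,"fingers": 1},
  {"x": 0.0591,"y": 0.0013,"z": 0.0143,"wx": -0.0174,"wy": 0.0044,"wz": -0.004,"fingers": 1},
  {"x": 0,"y": 0,"z": 0,"wx": 0,"wy": 0,"wz": 0,"fingers": 1},
])

```text
clock: 16.02
tool_pos: [0.4652, 0.1885, 0.188]
eef_rot: [0.611, 0.741, 0.21, 0.18]
contact_force: [0.2, -0.5, 0.5]
opening: 1.002
```

```bash
python3 - <<'E'
from st import *
n=rackR(YAW)[2]
plan(R0,p0,gripR(YAW),np.array([.497,.230,.1335])+n*.015)
E
```

```text
16.025 [-0.15  0.69 -0.79  2.48  2.05  0.85 -0.93] [0.4652 0.1885 0.188 ] [0.611 0.741 0.21  0.18 ] [ 0.2 -0.5  0.5] 88.13962146779572
2 rows total turn 3.1
{"x": 0.0219, "y": 0.0022, "z": 0.0323, "wx": -0.008, "wy": 0.0027, "wz": -0.0011, "fingers": 1}
{"x": 0.0216, "y": 0.0014, "z": 0.0325, "wx": -0.008, "wy": 0.0027, "wz": -0.0011, "fingers": 1}
```

Call:
apply_moves([
  {"x": 0.03,"y": 0.0022,"z": 0,"wx": -0.008,"wy": 0.0027,"wz": -0.0011,"fingers": 1},
  {"x": 0.0136,"y": 0.0014,"z": 0.02,"wx": -0.008,"wy": 0.0027,"wz": -0.0011,"fingers": 1},
  {"x": 0,"y": 0,"z": 0.02,"wx": 0,"wy": 0,"wz": 0,"fingers": 1},
  {"x": 0,"y": 0,"z": 0,"wx": 0,"wy": 0,"wz": 0,"fingers": 1},
])

```text
clock: 16.52
tool_pos: [0.4801, 0.224, 0.1622]
eef_rot: [0.603, 0.739, 0.232, 0.191]
contact_force: [0.3, -0.6, 0.7]
opening: 0.998
```

```bash
python3 - <<'E'
from st import *
m=camera_model("wrist");p,d=snapshot("wrist");cv2.imwrite("pics/w5.png",p[:,:,::-1]);W=cloud(d,m["camera_matrix"],m["dist_coeffs"],m["world_from_camera"])
T=R0.inv().apply((W-p0).reshape(-1,3)).reshape(W.shape)
q=T[(d>0)&(abs(T[...,0])<.035)&(abs(T[...,1])<.05)&(T[...,2]>-.02)&(T[...,2]<.045)]
h=np.histogram(q[:,2],bins=np.arange(-.02,.046,.003));k=np.argmax(h[0]);zt=h[1][k]+.0015
q=q[abs(q[:,2]-zt)<.0035];print("boss top in tool",len(q),zt,q.mean(0),q.min(0),q.max(0))
hsv=cv2.cvtColor(p,cv2.COLOR_RGB2HSV)
n=rackR(YAW)[2]
plan(R0,p0,gripR(YAW),np.array([.497,.230,.1335])+n*.015)
E
```

```text
16.525 [-0.23  0.8  -0.79  2.46  2.11  0.99 -1.01] [0.4801 0.224  0.1622] [0.603 0.739 0.232 0.191] [ 0.3 -0.6  0.7] 87.84845271346059
boss top in tool 3660 0.03549999999999999 [ 0.00389503 -0.00383766  0.03490891] [-0.0154891  -0.02254897  0.03200083] [0.02362807 0.01721236 0.03897914]
1 rows total turn 0.3
{"x": 0.0031, "y": -0.0023, "z": 0.0233, "wx": -0.0001, "wy": 0.0015, "wz": -0.0006, "fingers": 1}
```

Call:
apply_moves([
  {"x": 0.005,"y": -0.0034,"z": 0.025,"wx": 0,"wy": 0,"wz": 0,"fingers": 1},
  {"x": 0,"y": 0,"z": 0.028,"wx": 0,"wy": 0,"wz": 0,"fingers": 1},
  {"x": 0,"y": 0,"z": 0.028,"wx": 0,"wy": 0,"wz": 0,"fingers": 1},
  {"x": 0,"y": 0,"z": 0,"wx": 0,"wy": 0,"wz": 0,"fingers": 1},
])

```text
clock: 17.08
tool_pos: [0.5153, 0.2311, 0.1091]
eef_rot: [0.604, 0.737, 0.232, 0.193]
contact_force: [-0.7, -0.9, 0.8]
opening: 0.999
```

```bash
python3 - <<'E'
from st import *
m=camera_model("wrist");p,d=snapshot("wrist");W=cloud(d,m["camera_matrix"],m["dist_coeffs"],m["world_from_camera"])
T=R0.inv().apply((W-p0).reshape(-1,3)).reshape(W.shape)
q=T[(d>0)&(abs(T[...,0])<.035)&(abs(T[...,1])<.035)&(T[...,2]>-.045)&(T[...,2]<-.015)]
h=np.histogram(q[:,2],bins=np.arange(-.045,-.014,.003));k=np.argmax(h[0]);zt=h[1][k]+.0015
q=q[abs(q[:,2]-zt)<.0035];print("boss top in tool",len(q),zt,q.mean(0),q.min(0),q.max(0))
print(R0.inv().apply(np.array([.497,.230,.1335])-p0))
E
```

```text
17.075 [-0.21  0.94 -0.75  2.39  2.21  1.04 -1.  ] [0.5153 0.2311 0.1091] [0.604 0.737 0.232 0.193] [-0.7 -0.9  0.8] 87.91784128153837
boss top in tool 5888 -0.028499999999999984 [ 0.0037644  -0.00717663 -0.02919467] [-0.01596755 -0.02140835 -0.0319966 ] [ 0.02346223  0.00685029 -0.02500658]
[ 0.00239882 -0.00080273 -0.03043716]
```

Call:
apply_moves([
  {"x": 0.0042,"y": -0.0012,"z": 0,"wx": 0,"wy": 0,"wz": 0,"fingers": 1},
  {"x": 0,"y": 0,"z": 0,"wx": 0,"wy": 0,"wz": 0,"fingers": -1},
  {"x": 0,"y": 0,"z": 0,"wx": 0,"wy": 0,"wz": 0,"fingers": -1},
  {"x": 0,"y": 0,"z": 0,"wx": 0,"wy": 0,"wz": 0,"fingers": -1},
  {"x": 0,"y": 0,"z": 0,"wx": 0,"wy": 0,"wz": 0,"fingers": -1},
  {"x": 0,"y": 0,"z": 0,"wx": 0,"wy": 0,"wz": 0,"fingers": -1},
], force=35)

```text
clock: 17.88
tool_pos: [0.5125, 0.2346, 0.1119]
eef_rot: [0.603, 0.738, 0.233, 0.193]
contact_force: [-0.0, -2.4, 1.8]
opening: 0.457
```

Call:
apply_moves([
  {"x": 0,"y": 0.006,"z": -0.02,"wx": 0,"wy": 0,"wz": 0,"fingers": -1},
  {"x": 0,"y": 0.02,"z": -0.04,"wx": 0,"wy": 0,"wz": 0,"fingers": -1},
  {"x": 0,"y": 0.03,"z": -0.05,"wx": 0,"wy": 0,"wz": 0,"fingers": -1},
  {"x": 0,"y": 0.03,"z": -0.05,"wx": 0,"wy": 0,"wz": 0,"fingers": -1},
])

```text
clock: 18.38
tool_pos: [0.4924, 0.2299, 0.2536]
eef_rot: [0.605, 0.74, 0.227, 0.19]
contact_force: [1.6, -0.8, -1.8]
opening: 0.447
```

```bash
python3 - <<'E'
from st import *
plan(R0,p0,flat(np.radians(88.6)),np.array([.511,-.017,.19]),F=-1)
E
```

```text
18.375 [-0.2   0.54 -0.73  2.33  1.82  0.68 -0.68] [0.4924 0.2299 0.2536] [0.605 0.74  0.227 0.19 ] [ 1.6 -0.8 -1.8] 39.321949815310234
5 rows total turn 36.7
{"x": -0.0613, "y": -0.0155, "z": 0.0092, "wx": 0.0381, "wy": -0.0039, "wz": 0.0139, "fingers": -1}
{"x": -0.0618, "y": -0.0115, "z": 0.0115, "wx": 0.0381, "wy": -0.0039, "wz": 0.0139, "fingers": -1}
{"x": -0.062, "y": -0.0074, "z": 0.0134, "wx": 0.0381, "wy": -0.0039, "wz": 0.0139, "fingers": -1}
{"x": -0.0621, "y": -0.003, "z": 0.0148, "wx": 0.0381, "wy": -0.0039, "wz": 0.0139, "fingers": -1}
{"x": -0.0619, "y": 0.0016, "z": 0.0156, "wx": 0.0381, "wy": -0.0039, "wz": 0.0139, "fingers": -1}
```

Call:
apply_moves([
  {"x": -0.0613,"y": -0.0155,"z": 0.0092,"wx": 0.0381,"wy": -0.0039,"wz": 0.0139,"fingers": -1},
  {"x": -0.0618,"y": -0.0115,"z": 0.01,"wx": 0.0381,"wy": -0.0039,"wz": 0.0139,"fingers": -1},
  {"x": -0.062,"y": -0.0074,"z": 0.01,"wx": 0.0381,"wy": -0.0039,"wz": 0.0139,"fingers": -1},
  {"x": -0.0621,"y": -0.003,"z": 0.01,"wx": 0.0381,"wy": -0.0039,"wz": 0.0139,"fingers": -1},
  {"x": -0.0619,"y": 0.0016,"z": 0.01,"wx": 0.0381,"wy": -0.0039,"wz": 0.0139,"fingers": -1},
  {"x": 0,"y": 0,"z": 0,"wx": 0,"wy": 0,"wz": 0,"fingers": -1},
])

```text
clock: 19.12
tool_pos: [0.5108, 0.0218, 0.2135]
eef_rot: [0.702, 0.709, 0.033, 0.047]
contact_force: [-0.1, 0.7, -2.0]
opening: 0.441
```

```bash
python3 - <<'E'
from st import *
plan(R0,p0,flat(np.radians(88.6)),np.array([.511,-.017,.16]),F=-1)
E
```

```text
19.125 [ 0.29  0.62 -0.72  2.02  0.77  0.67  0.66] [0.5108 0.0218 0.2135] [0.702 0.709 0.033 0.047] [-0.1  0.7 -2. ] 38.82081735100586
2 rows total turn 6.9
{"x": -0.0236, "y": -0.0039, "z": 0.0337, "wx": 0.0181, "wy": 0.0029, "wz": 0.0054, "fingers": -1}
{"x": -0.0239, "y": -0.0016, "z": 0.0337, "wx": 0.0181, "wy": 0.0029, "wz": 0.0054, "fingers": -1}
```

Call:
apply_moves([
  {"x": -0.0236,"y": -0.0039,"z": 0.0337,"wx": 0.0181,"wy": 0.0029,"wz": 0.0054,"fingers": -1},
  {"x": -0.022,"y": -0.0016,"z": 0.032,"wx": 0.0181,"wy": 0.0029,"wz": 0.0054,"fingers": -1},
  {"x": 0,"y": 0,"z": 0,"wx": 0,"wy": 0,"wz": 0,"fingers": -1},
  {"x": 0,"y": 0,"z": 0,"wx": 0,"wy": 0,"wz": 0,"fingers": -1},
])

```text
clock: 19.62
tool_pos: [0.5098, -0.0125, 0.1606]
eef_rot: [0.714, 0.7, 0.001, -0.001]
contact_force: [0.4, 0.3, -1.6]
opening: 0.444
```

```bash
cat > hold.py <<'E'
from chk import *
p,W=look("side")
q=inb(W,(.4,.63),(-.08,.05),(.1,p0[2]-.001));q=q[abs(q[:,0]-.511)>.03]
z=np.percentile(q[:,2],80);q=q[abs(q[:,2]-z)<.007]
c=np.polyfit(q[:,0]-.511,q[:,2],1)
print("blade top z",np.median(q[:,2]),"tilt",-c[0],"x mid",np.percentile(q[:,0],[.5,99.5]).mean(),rect(q),"-y edge",[np.percentile(q[abs(q[:,0]-a)<.01,1],2).round(4) for a in(.46,.56)])
plan(R0,p0,flat(np.radians(88.6)),np.array([.511,-.017,p0[2]]),F=-1)
E
python3 hold.py
```

```text
19.625 [ 0.36  0.74 -0.7   1.97  0.74  0.7   0.74] [ 0.5098 -0.0125  0.1606] [ 0.714  0.7    0.001 -0.001] [ 0.4  0.3 -1.6] 39.036822058887594
blade top z 0.14699990001657726 tilt 0.000998186087295181 x mid 0.5073227785928904 ((507.93017578125, -17.750446319580078), (50.82886505126953, 155.23951721191406), 86.69940185546875) -y edge [np.float64(-0.0354), np.float64(-0.0387)]
1 rows total turn 0.3
{"x": -0.0056, "y": 0.0016, "z": -0.0, "wx": 0.0, "wy": -0.0006, "wz": 0.0014, "fingers": -1}
```

Call:
apply_moves([
  {"x": -0.0046,"y": 0.0042,"z": 0.01,"wx": 0,"wy": 0,"wz": 0,"fingers": -1},
  {"x": 0,"y": 0,"z": 0.01,"wx": 0,"wy": 0,"wz": 0,"fingers": -1},
  {"x": 0,"y": 0,"z": 0.008,"wx": 0,"wy": 0,"wz": 0,"fingers": -1},
  {"x": 0,"y": 0,"z": 0,"wx": 0,"wy": 0,"wz": 0,"fingers": -1},
  {"x": 0,"y": 0,"z": 0,"wx": 0,"wy": 0,"wz": 0,"fingers": -1},
])

```text
clock: 20.3
tool_pos: [0.5134, -0.0142, 0.1386]
eef_rot: [0.712, 0.702, 0.002, 0.001]
contact_force: [-0.7, 0.2, -1.5]
opening: 0.449
```

```bash
python3 hold.py
```

```text
20.3 [ 0.34  0.78 -0.67  1.98  0.79  0.66  0.71] [ 0.5134 -0.0142  0.1386] [0.712 0.702 0.002 0.001] [-0.7  0.2 -1.5] 39.53143192910184
blade top z 0.12505833631976962 tilt -0.0012259143256340285 x mid 0.5113691229529556 ((511.55340576171875, -17.113065719604492), (155.88999938964844, 46.41093444824219), 0.11825413256883621) -y edge [np.float64(-0.0385), np.float64(-0.0386)]
1 rows total turn 0.6
{"x": -0.0036, "y": -0.003, "z": -0.0, "wx": 0.0011, "wy": -0.0005, "wz": 0.0029, "fingers": -1}
```

Call:
apply_moves([
  {"x": -0.0022,"y": -0.0007,"z": 0.003,"wx": 0,"wy": 0,"wz": 0.003,"fingers": -1},
  {"x": 0,"y": 0,"z": 0.0025,"wx": 0,"wy": 0,"wz": 0,"fingers": -1},
  {"x": 0,"y": 0,"z": 0,"wx": 0,"wy": 0,"wz": 0,"fingers": -1},
  {"x": 0,"y": 0,"z": 0.001,"wx": 0,"wy": 0,"wz": 0,"fingers": -1},
  {"x": 0,"y": 0,"z": 0,"wx": 0,"wy": 0,"wz": 0,"fingers": -1},
])

```text
clock: 20.98
tool_pos: [0.5131, -0.0162, 0.1333]
eef_rot: [0.716, 0.698, 0.002, 0.001]
contact_force: [-0.4, -0.6, -2.2]
opening: 0.443
```

```bash
python3 hold.py
```

```text
20.975 [ 0.33  0.78 -0.66  1.99  0.8   0.64  0.69] [ 0.5131 -0.0162  0.1333] [0.716 0.698 0.002 0.001] [-0.4 -0.6 -2.2] 38.99648689570122
blade top z 0.11977262392201049 tilt -0.0019379304171176163 x mid 0.5111349080194977 ((511.1813049316406, -17.059612274169922), (51.11764144897461, 156.57150268554688), 88.27307891845703) -y edge [np.float64(-0.0394), np.float64(-0.0412)]
1 rows total turn 0.3
{"x": -0.0011, "y": -0.0025, "z": -0.0, "wx": 0.0014, "wy": -0.0005, "wz": -0.0005, "fingers": -1}
```

Call:
apply_moves([
  {"x": 0,"y": -0.0004,"z": 0.001,"wx": 0,"wy": 0,"wz": 0,"fingers": -1},
  {"x": 0,"y": 0,"z": 0.0008,"wx": 0,"wy": 0,"wz": 0,"fingers": -1},
  {"x": 0,"y": 0,"z": 0,"wx": 0,"wy": 0,"wz": 0,"fingers": -1},
  {"x": 0,"y": 0,"z": 0,"wx": 0,"wy": 0,"wz": 0,"fingers": 0},
  {"x": 0,"y": 0,"z": 0,"wx": 0,"wy": 0,"wz": 0,"fingers": 0.2},
  {"x": 0,"y": 0,"z": 0,"wx": 0,"wy": 0,"wz": 0,"fingers": 0.4},
  {"x": 0,"y": 0,"z": 0,"wx": 0,"wy": 0,"wz": 0,"fingers": 0.4},
  {"x": 0,"y": 0,"z": 0,"wx": 0,"wy": 0,"wz": 0,"fingers": 0.4},
])

```text
clock: 22.02
tool_pos: [0.5134, -0.0159, 0.1325]
eef_rot: [0.716, 0.698, 0.003, 0.002]
contact_force: [-0.1, -0.0, 0.2]
opening: 0.696
```

Call:
apply_moves([
  {"x": 0,"y": 0,"z": -0.01,"wx": 0,"wy": 0,"wz": 0,"fingers": 0.4},
  {"x": 0,"y": 0,"z": -0.03,"wx": 0,"wy": 0,"wz": 0,"fingers": 0.6},
  {"x": 0,"y": 0,"z": -0.05,"wx": 0,"wy": 0,"wz": 0,"fingers": 1},
  {"x": 0,"y": 0,"z": 0,"wx": 0,"wy": 0,"wz": 0,"fingers": 1},
  {"x": 0,"y": 0,"z": 0,"wx": 0,"wy": 0,"wz": 0,"fingers": 1},
  {"x": 0,"y": 0,"z": 0,"wx": 0,"wy": 0,"wz": 0,"fingers": 1},
])

```text
clock: 22.78
tool_pos: [0.5121, -0.0161, 0.2068]
eef_rot: [0.716, 0.698, 0.002, 0.001]
contact_force: [-0.8, 0.1, -0.2]
opening: 1.0
```

```bash
cat > bal.py <<'E'
from chk import *
for n in("side","scene"):
    p,W=look(n,f"pics/bal_{n}_{S['clock']:.1f}.png")
    # blade-top strip away from edges; -y half for side
    q=inb(W,(.435,.59),(-.037,.003),(.09,.15));q=q[abs(q[:,0]-.511)>.035]
    if len(q)<20:print(n,"few");continue
    for _ in range(6):
        c=np.polyfit(q[:,0]-.511,q[:,2],1);r=q[:,2]-np.polyval(c,q[:,0]-.511);s=max(1.5*np.std(r),.002);q=q[abs(r)<s]
    print(n,"tilt",(-c[0]).round(4),"z",c[1].round(4),len(q))
    q=inb(W,(.4,.63),(-.08,.05),(.1,.126));print("  x mid",np.percentile(q[:,0],[.5,99.5]).mean().round(4),np.percentile(q[:,0],[.5,99.5]))
E
python3 bal.py
```

```text
22.775 [ 0.41  0.68 -0.77  1.92  0.66  0.8   0.82] [ 0.5121 -0.0161  0.2068] [0.716 0.698 0.002 0.001] [-0.8  0.1 -0.2] 88.02215095177306
side tilt -0.001 z 0.1194 186
  x mid 0.5109 [0.4332184  0.58855295]
scene tilt -0.002 z 0.1206 115
  x mid 0.5111 [0.43117411 0.59105236]
```

The beam reads level (-0.001 and -0.002). I'll back the arm off and do a last check.

Call:
apply_moves([
  {"x": 0,"y": 0,"z": -0.06,"wx": 0,"wy": 0,"wz": 0,"fingers": 1},
  {"x": 0.06,"y": 0,"z": -0.04,"wx": 0,"wy": 0,"wz": 0,"fingers": 1},
  {"x": 0.06,"y": 0,"z": 0,"wx": 0,"wy": 0,"wz": 0,"fingers": 1},
  {"x": 0,"y": 0,"z": 0,"wx": 0,"wy": 0,"wz": 0,"fingers": 1},
  {"x": 0,"y": 0,"z": 0,"wx": 0,"wy": 0,"wz": 0,"fingers": 1},
])

```text
clock: 23.5
tool_pos: [0.5132, 0.0801, 0.2856]
eef_rot: [0.717, 0.697, -0.001, -0.002]
contact_force: [0.4, 0.1, 0.3]
opening: 0.999
```

```bash
python3 bal.py; python3 - <<'E'
from chk import *
p,W=look("side");cv2.imwrite("pics/final.png",cv2.resize(p[110:300,220:420],None,fx=3,fy=3,interpolation=2)[:,:,::-1])
for n in("side","scene"):
    p,W=look(n);q=inb(W,(.39,.58),(-.315,-.238),(.036,.05))
    A=np.c_[q[:,:2]-[.487,-.277],np.ones(len(q))];print(n,len(q),"tray blade plane",np.linalg.lstsq(A,q[:,2],rcond=None)[0].round(4),rect(q), "boss top",inb(W,(.46,.52),(-.31,-.24),(.05,.12))[:,2].max())
E
```

```text
23.5 [ 0.27  0.6  -0.84  1.8   0.52  0.99  0.76] [0.5132 0.0801 0.2856] [ 0.717  0.697 -0.001 -0.002] [0.4 0.1 0.3] 87.92346532631804
side tilt 0.0005 z 0.1194 183
  x mid 0.5105 [0.43312496 0.5879432 ]
scene tilt -0.0077 z 0.1207 117
  x mid 0.5108 [0.43174329 0.58994574]
23.6 [ 0.27  0.59 -0.84  1.8   0.52  0.99  0.76] [0.5132 0.0799 0.2857] [ 0.717  0.697 -0.001 -0.002] [0.8 0.  0.1] 87.93672738069601
side 838 tray blade plane [-0.001   0.0634  0.0425] ((493.337646484375, -278.6321716308594), (157.7011260986328, 47.17233657836914), 3.1902425289154053) boss top 0.08669259104082516
scene 427 tray blade plane [0.0038 0.0153 0.0433] ((493.2803955078125, -278.1476745605469), (164.77197265625, 47.31334686279297), 2.985370397567749) boss top 0.08840177292163842
```

View pics/final.png

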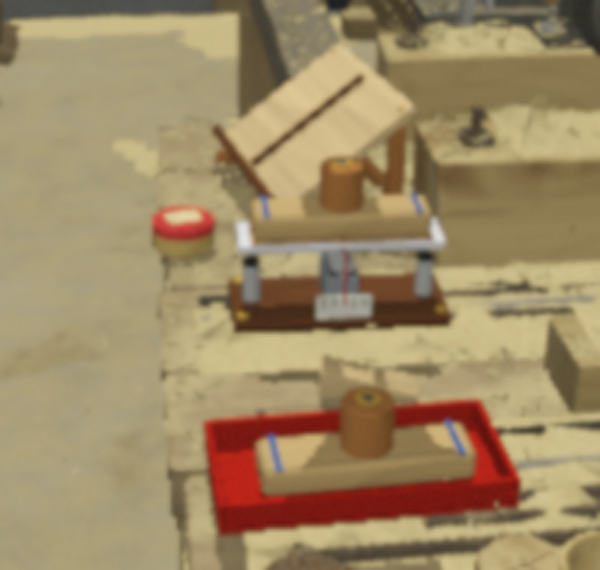

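The final view shows the sound rotor level on the beam with its boss at (342,185). The other rotor is flat in the tray, boss at (367,425), and the rack is empty. Handing in.

```bash
python3 -c "
from plant import *
print(finish_job())"
```

```text
the job is handed in; nothing more can be done
None
```

The job is done and handed in at about 23.6 s on the clock. The unsound rotor lies flat, boss up, in the red tray, and the sound one rests boss up along the level beam.

- **Which is unsound:** I tried the rotor on the rack's left (+y) side first. Laid centred, it tipped the beam onto its stop at about 0.2 rad. A straight-line fit on the side view gave only about 0.14, but the heights along the blade in both views gave about 0.2. I moved it to the tray.
- **Sound rotor on the beam:** I then laid the other rotor on the beam. The last tilt readings were 0.0005 rad (side view) and -0.008 rad (scene view). Its centre along the beam measured x = 0.5105 to 0.5108 m, against about 0.511 m for the beam's middle.
- **Tray:** both views put the boss top at about 0.087 m, as expected for a rotor lying flat. The blade-top plane fits disagreed a little across the blade (side 0.06, scene 0.015), and I put this down to depth noise. The picture shows it flat.
- **Rest of the bench:** the wax tin looks undisturbed in the last picture. I did not check the abrasive roll or the wedge separately, but the arm did not work near them. It ended clear of everything.
- **Hiccups:** my first move call was refused because rows need every key. My first grasp orientation ran joint 7 to its limit (-2.66), so I gripped the bosses across the blade instead.

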